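Fit a clean filter disc and screw ring on a dust extractor

ROBOT

A 7-joint arm with a two-finger parallel gripper is mounted at the origin on the work surface. World frame = base frame: x ahead of the robot, y to its left, z up, the work surface at z = 0. Lengths are in m, angles in rad, forces in N, time in s.
With the tool pointing down it reaches from about 0.4 to 0.85 m from the base axis. Payload 4.4 kg.
Tool frame: the origin (TCP) lies midway between the tips of the shut fingers; the grasp point (between the pads) lies 19 mm behind it; y points along the fingers, x is the direction in which the jaws open and shut, and the axes are right-handed (so a half turn about y gives the same grasp; the last joint's range is limited). The gripper opens to 94 mm and grips with 3 to 60 N. Pads are 16 mm wide; open, the fingers measure 119 mm over their backs; the gripper's body (75 mm by 177 mm) begins 78 mm behind the grasp point.
Start: joints at [-1.192, 0.628, 0.038, 1.517, -0.027, 0.996, -0.02], TCP at [0.28, 0.587, 0.205] pointing down, gripper open.
Joint ranges: [-3.06, 3.06], [-0.37, 2.12], [-1.25, 1.32], [0.18, 2.47], [-1.1, 4.24], [0.23, 1.98], [-2.94, 2.94]. Speed limits (rad/s): [2.57, 2.57, 3.14, 3.14, 3.14, 3.14, 3.14].

INTERFACE

Orientations are given as a unit quaternion [w, x, y, z].
In Python, from plant import state, get_image, camera_params, close_job, look_for, regions_of, spot_point gives the robot as it stands.
- The arm moves only by the shell command python3 -m handwheel 'ROWS' [FORCE]. ROWS is JSON, one flat list of numbers, 7 for each row, row after row: the shift along the tool's x, y, z in cm, then the turn, a rotation vector about the tool's x, y, z in rad, then the opening, from 0 (shut) to 1 (fully open). In form: [x, y, z, wx, wy, wz, gripper, x, y, z, wx, wy, wz, gripper, ...]. A call has 1 to 5 rows; each row is the pose to reach, as a shift and turn from the pose commanded when the call began, along the tool's axes at that moment; what a row does not reach only later rows make up. A row lasts 1/10 s, in which the tool goes at most 50 mm and 8.59 degrees, less where a joint would pass 70% of its speed; a pose out of reach is approached as far as the arm can. A call with a gripper value outside its range is refused whole. The fingers move at their own pace and stop on an object; FORCE is the grip in N (left out, the last holds). Time passes only in rows, so rows that repeat a pose let the fingers close. It gives the time, the measured TCP pose, the force and the opening at its end, in the units of the state.
- state(): the state, without advancing time (a new reading comes with each control period).
- get_image(name): name is "side" or "top" or "wrist"; returns the picture (400x640x3 uint8, red, green, blue); there is no depth.
- camera_params(name): a dict with "intrinsics" (3x3 intrinsics, pixels), "rvec" (rotation vector, rad) and "tvec" (3), from world to camera coordinates, as OpenCV has them. Camera axes: x right, y down, z forward; pixel columns grow to the right and rows downward; lengths in m; the calibration is good to about 2 mm. The wrist camera is an equidistant fisheye: a pixel r from the principal point sees the ray r / f radians off the axis. A picture is of the moment at which its call begins: read the wrist's pose just before it. camera_params takes no time and is no camera call; for the wrist camera it gives the pose at the moment of the call.
- close_job(): hands the job in, once; it reports no verdict.
Trained networks look in the newest picture that a camera, given by its name, has taken for a name from the list of things; names that differ only in an ending like _2 or _b are one class to them, and where a whole thing is asked for, a point or a joint stands for the part that bears it (a point fixed in the world has none). Each returns a list of dicts, best first, with "confidence" (0 to 1); they miss things now and then, are a little off and sometimes report something else, mostly with a low value. They report only what shows in the picture. A call takes as long as a camera call. They do not tell look-alikes from the thing itself.
- look_for(camera, name): "pixel" ([column, row] in pixels, amid what is visible of it).
- regions_of(camera, name): "mask" (400x640 bool, what is visible of it) and "pixel" ([column, row] in pixels, amid what is visible of it).
- spot_point(camera, name): "pixel" ([column, row] in pixels: a listed point, or the origin of a listed thing).
The state is a dict: "clock": time; "q": joint angles; "qvel": joint speeds; "joint_torque": joint torques, N m; "tool_pos": TCP position; "tcp_rot": TCP orientation; "force": force on the tool from outside, world axes, zero at the start; "ft_torque": the same for the moment, N m; "opening": finger opening in m.
Only numpy, scipy, OpenCV 4.12 (cv2) and the standard library are available. Lean on these libraries where they do the work, as an engineer would, in place of code of your own. Each camera call takes 0.05 s, during which the arm holds its last target.

TASK

Close up the bench dust extractor after its filter change: set the clean filter disc (white mesh, blue knob) down gently into the empty inlet so that it lies flat on its ledge, then put the orange ring over it and screw it clockwise until it is fully home on the disc. Leave the dirty filter and everything else on the bench where it is.

Things in the scene. Friction and masses are not known exactly. Their poses are not given: they have to be found in the camera images.
- extractor: Fixed bench dust extractor: grey box, top 70 mm above the table, with a round upright inlet neck (50 mm wide, rim at 98 mm). Origin: on the table, on the neck's axis; z up. The box spans x -85 to +135 and y -85 to +85 mm in its own frame. A black collar (74 mm wide, top at 73 mm) lies round the neck's foot.
- inlet (a point): Centre of the inlet's mouth at rim height (98 mm), axes as the extractor's. The mouth is a recess 46 mm wide and 3.5 mm deep; its floor is the ledge for the filter disc, 94.5 mm above the table.
- thread_start (a point): One of three equal thread starts, 120 deg apart round the neck, each marked by a white tick on the collar. Lies on the neck's outside, 94.5 mm up; direction from the neck's axis: the extractor's +x. Right-hand thread, 56 mm over the crests, ridges 3 mm high; each runs 180 deg clockwise (from above) from its start, dropping 21 mm per full turn.
- ring_home (a point): On the neck's axis, 83 mm above the table: where the ring's origin lies when it is fully home, its flange on the seated disc. It arrives when its lugs are about 80 deg clockwise past the thread starts, still loose; it starts to grip at about 95 deg and is hand-tight (0.4 N m, clamping the disc) at about 110 deg. It then stays put.
- ring: Loose orange plastic screw ring, about 60 g, lying flange up: 67 mm outside diameter, 20 mm high. Open below (bore 59 mm, 16.5 mm deep); the flange on top is 3.5 mm thick with a hole 34 mm wide. Origin: centre of its underside; z up. Three lugs inside run in the neck's thread.
- ring_lug (a point): One of the ring's three equal lugs, 120 deg apart (this one towards its own +x), under white marks on its top; 3 mm high, 3 mm above the underside, free diameter between them 52 mm. Lowered with a lug 5 to 25 deg anticlockwise of a thread start, the ring rests with its underside about 88 mm up; elsewhere it rests higher, to 95 mm, and must be turned further.
- filter_clean: Loose clean filter disc, about 35 g, lying knob up: 43 mm in diameter, 5 mm thick, lower edge bevelled 1.2 mm, blue rim, white mesh; blue round knob on top, 14 mm in diameter, 20 mm high (its top 25 mm above the underside). Origin: centre of the underside; z up. Seated, its face stands 1.5 mm above the rim and its knob comes up through the ring.
- filter_used: Dirty filter disc of the same shape and size, black rim and knob, brown mesh. To be left alone. Origin: centre of the underside.
- stairs: Loose small plaster stair model, cream, 50 (x) x 35 (y) x 32 mm high. Origin: centre of the underside. Leave alone.
- doorway: Loose small sand-coloured plaster doorway, 46 (x) x 32 (y) x 40 mm high. Origin: centre of the underside. Leave alone.
- house: Loose small plaster house, 66 (x) x 56 (y) x 59 mm high. Origin: centre of the underside. Leave alone.
- offcut: Loose cream plaster offcut, 46 (x) x 34 (y) x 30 mm high. Origin: centre of the underside. Leave alone.
- glue_gun: Loose black and orange glue gun lying on its side, 35 mm high. Origin: on the table under its barrel; the barrel runs along x from -110 to +95 mm, the handle reaches to y = -105 mm. Leave alone.
- stick_pot: Loose terracotta pot with glue sticks and a brush, 72 mm in diameter, 125 mm high overall. Origin: centre of the underside. Leave alone.
- glue_bottle: Loose white glue bottle, 56 mm in diameter, 140 mm high. Origin: centre of the underside. Leave alone.
Things that resemble listed ones, but are neither listed nor needed, are in the scene too. Of the things like the ring, leave any that is yellow; of the rest the larger one is meant.

How it is judged:
By the outcome, as a careful person would: the job done as asked, in the order asked, and still so for the second after the job is handed in, with the robot touching nothing.
It also fails if it takes over 70 s, if anything falls off the work surface, if the arm or the gripper's body presses on something with over 40 N, if the wrist force passes 120 N, or if a joint passes its speed limit or range.

## Working session

There is one attempt and no reset: what is moved stays moved. The work goes in short steps, Python scripts to look and compute and a shell command to move; the robot and the scene stay as the last step left them, time stands still between calls to the robot, and variables do not carry over. Pictures are saved under pics/ and viewed, and the job is handed in when it is done.

```bash
ls; mkdir -p pics
python3 - <<'E'
from plant import *
import cv2
s=state();print(s)
for n in("side","top","wrist"):
    im=get_image(n);cv2.imwrite(f"pics/{n}0.png",im[:,:,::-1]);p=camera_params(n);print(n,p)
    for t in ("ring","filter_clean","extractor","filter_used"):
        print(n,t,[(x["pixel"],round(x["confidence"],2)) for x in look_for(n,t)][:5])
E
```

```text
pics
{'clock': 0.0, 'q': array([-1.19180936,  0.62930449,  0.0384076 ,  1.51834327, -0.02698199,
        0.99632851, -0.02001039]), 'qvel': array([-0.00126923, -0.00018251,  0.00132528, -0.00112969, -0.00013004,
        0.00192164,  0.00035905]), 'joint_torque': array([ 1.05180803e-03, -5.49728823e+01,  1.14417091e+00, -1.86623240e+01,
       -5.20798552e-02,  2.38783972e-02,  1.72262544e-04]), 'tool_pos': array([0.27934615, 0.58617399, 0.20458841]), 'tcp_rot': array([-0.59760571,  0.59832041,  0.37685706, -0.37796676]), 'force': array([0.54630776, 0.19535352, 0.15604037]), 'ft_torque': array([-0.00467443, -0.00228928,  0.02707382]), 'opening': 0.09407861229695444}
side {'intrinsics': array([[415.34401118,   0.        , 320.71375389],
       [  0.        , 415.34401118, 196.03433764],
       [  0.        ,   0.        ,   1.        ]]), 'rvec': array([ 2.18048774, -0.36916388,  0.18505626]), 'tvec': array([-0.56647373,  0.15187127,  1.01202232])}
side ring [([271.9, 326.3], 0.88), ([321.5, 321.6], 0.85)]
side filter_clean [([292.7, 175.8], 0.42)]
side extractor [([291.3, 175.3], 0.73
[... 198 characters left out ...]
  ,   1.        ]]), 'rvec': array([ 2.17099224, -2.12387661,  0.13306869]), 'tvec': array([-0.03779978,  0.59519572,  1.19300566])}
top ring [([479.5, 233.6], 0.66), ([431.5, 242.0], 0.62), ([427.1, 280.2], 0.45)]
top filter_clean [([381.2, 178.2], 0.62)]
top extractor [([259.4, 206.5], 0.92)]
top filter_used [([368.0, 227.9], 0.55)]
wrist {'intrinsics': array([[309.70691629,   0.        , 318.43989288],
       [  0.        , 309.70691629, 199.28817831],
       [  0.        ,   0.        ,   1.        ]]), 'rvec': array([-2.4476089 , -1.54349636, -0.2214681 ]), 'tvec': array([-0.65073695, -0.02882316,  0.39107155])}
wrist ring []
wrist filter_clean []
wrist extractor []
wrist filter_used []
```

View pics/top0.png

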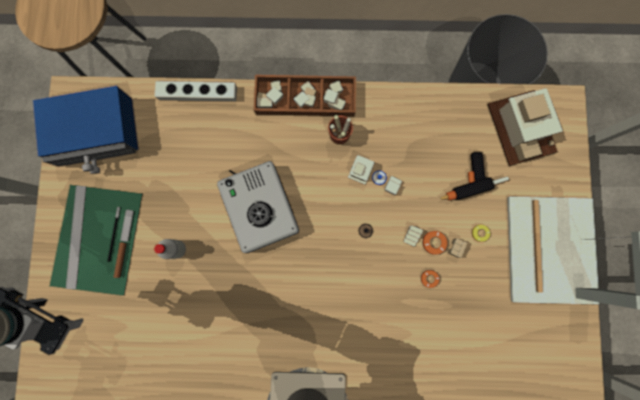

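View pics/side0.png

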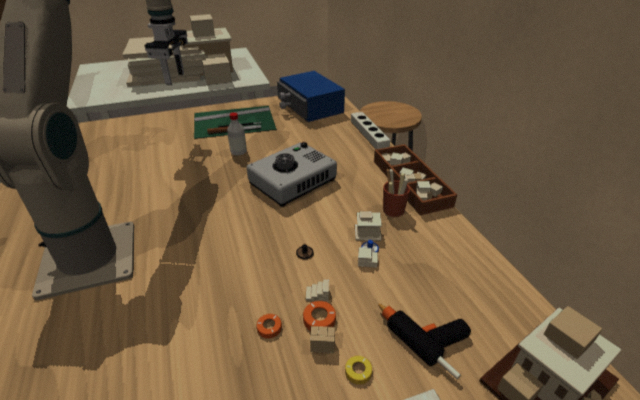

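View pics/wrist0.png

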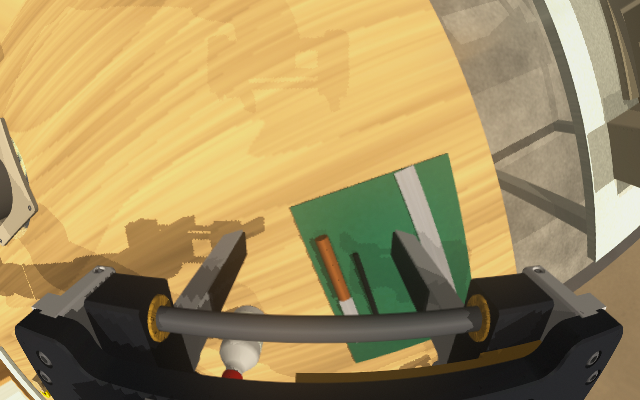

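Run:
```python
import cv2
a=cv2.imread('pics/top0.png')[130:330,330:530];b=cv2.imread('pics/side0.png')[130:350,200:400]
cv2.imwrite('pics/topc.png',cv2.resize(a,None,fx=3,fy=3,interpolation=cv2.INTER_CUBIC))
cv2.imwrite('pics/sidec.png',cv2.resize(b,None,fx=2.7,fy=2.7,interpolation=cv2.INTER_CUBIC))
```

```text
(no output)
```

View pics/topc.png

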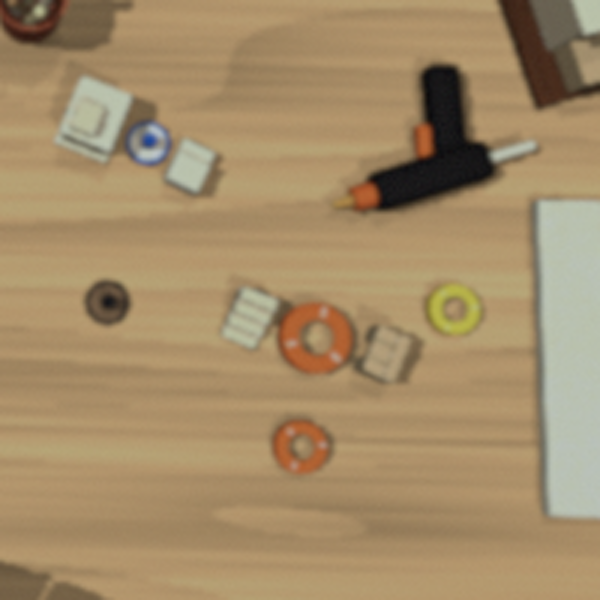

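View pics/sidec.png

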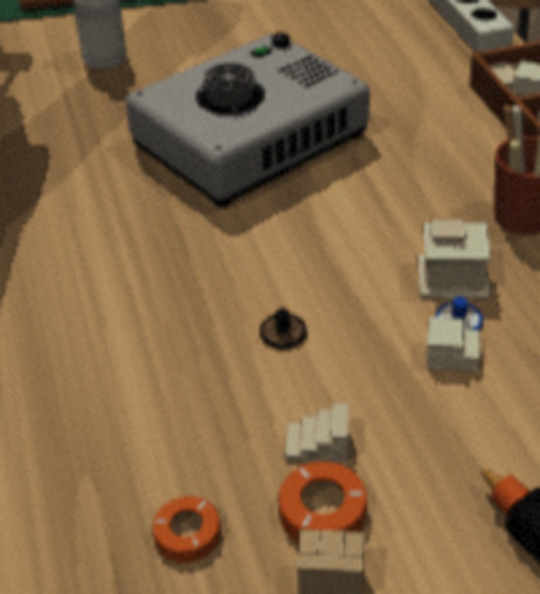

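Candidates for the ring: the large orange one at top (435,242), a small orange one at (430,279) and a yellow one at (481,233). The larger orange one, between the stairs and the doorway, is meant, and the crop shows it is clearly bigger than the other. The clean disc (white mesh, blue knob) is at top (380,178), between the house and the offcut. The dirty one is at (366,230). Next I measure positions.

```bash
cat > h.py <<'E'
from plant import *
import numpy as np, cv2
from scipy.spatial.transform import Rotation as R
def ray(cam,px,p=None):
    p=p or camera_params(cam);K=p["intrinsics"];Rm=cv2.Rodrigues(p["rvec"])[0];c=-Rm.T@p["tvec"]
    px=np.atleast_2d(px);v=(px-[K[0,2],K[1,2]])/K[0,0]
    if cam=="wrist":
        th=np.linalg.norm(v,axis=1,keepdims=True);d=np.c_[v/np.maximum(th,1e-9)*np.sin(th),np.cos(th)]
    else: d=np.c_[v,np.ones(len(v))]
    return c,d@Rm
def atz(cam,px,z,p=None):
    c,d=ray(cam,px,p);return c+d*((z-c[2])/d[:,2])[:,None]
def proj(cam,X,p=None):
    p=p or camera_params(cam);K=p["intrinsics"];Rm=cv2.Rodrigues(p["rvec"])[0]
    v=np.atleast_2d(X)@Rm.T+p["tvec"]
    if cam=="wrist":
        r=np.linalg.norm(v[:,:2],axis=1);th=np.arctan2(r,v[:,2]);n=v[:,:2]/np.maximum(r,1e-9)[:,None]*th[:,None]
    else: n=v[:,:2]/v[:,2:]
    return n*K[0,0]+[K[0,2],K[1,2]]
def tool():
    s=state();w=s["tcp_rot"];return s["tool_pos"],R.from_quat([w[1],w[2],w[3],w[0]]),s
def goal(pos,yaw):
    """print shift (cm, tool axes) & rotvec to TCP pos, tool z down, tool x axis at world angle yaw (mod 180, nearest)"""
    p,r,s=tool();best=None
    for k in (0,np.pi):
        a=yaw+k;x=np.array([np.cos(a),np.sin(a),0]);z=np.array([0,0,-1.]);T=R.from_matrix(np.c_[x,np.cross(z,x),z])
        d=(r.inv()*T).as_rotvec()
        print("opt",np.round(r.inv().apply(np.array(pos)-p)*100,2),"rot",np.round(d,3),"steps",round(np.degrees(np.linalg.norm(d))/8.59,1))
    print("q7",s["q"][6],"t",s["clock"])
def show(n,name,crop=None,f=1):
    im=get_image(n)[:,:,::-1];
    if crop: im=im[crop[1]:crop[3],crop[0]:crop[2]]
    cv2.imwrite(name,cv2.resize(im,None,fx=f,fy=f,interpolation=cv2.INTER_CUBIC))
E
python3 - <<'E'
from h import *
for cam in("top","side"):
    get_image(cam)
    for t,z in(("filter_clean",0),("ring",0),("inlet",.098),("thread_start",.0945),("ring_lug",.006),("extractor",0),("filter_used",0),("house",0),("offcut",0),("stairs",0),("doorway",0)):
        print(cam,t,[(np.round(x["pixel"]).tolist(),round(x["confidence"],2),atz(cam,x["pixel"],z)[0].round(4).tolist()) for x in spot_point(cam,t)][:5])
p,r,s=tool();print(r.as_matrix().round(3),s["clock"])
E
```

```text
top filter_clean [([379.0, 178.0], 0.66, [0.6566, -0.1973, 0.0])]
top ring [([476.0, 232.0], 0.68, [0.502, -0.4815, 0.0]), ([427.0, 280.0], 0.66, [0.3608, -0.3364, 0.0]), ([432.0, 246.0], 0.62, [0.46, -0.3531, 0.0])]
top inlet [([257.0, 215.0], 0.6, [0.5308, 0.1442, 0.098])]
top thread_start [([256.0, 207.0], 0.68, [0.5521, 0.1481, 0.0945])]
top ring_lug [([437.0, 234.0], 0.78, [0.4951, -0.3674, 0.006]), ([425.0, 284.0], 0.69, [0.3512, -0.33, 0.006]), ([338.0, 135.0], 0.69, [0.7835, -0.0738, 0.006]), ([484.0, 232.0], 0.45, [0.5038, -0.5008, 0.006]), ([431.0, 244.0], 0.19, [0.4664, -0.3482, 0.006])]
top extractor [([266.0, 213.0], 0.93, [0.5459, 0.1342, 0.0])]
top filter_used [([176.0, 248.0], 0.65, [0.4378, 0.3927, 0.0]), ([365.0, 227.0], 0.52, [0.5117, -0.1582, 0.0])]
top house [([361.0, 171.0], 0.91, [0.6781, -0.1449, 0.0]), ([391.0, 186.0], 0.57, [0.6336, -0.2326, 0.0]), ([256.0, 209.0], 0.47, [0.5557, 0.1621, 0.0])]
top offcut [([393.0, 185.0], 0.46, [0.6373, -0.2385, 0.0])]
top stairs [([411.0, 233.0], 0.63, [0.4957, -0.2927, 0.0]), ([176.0, 249.0], 0.24, [0.4347, 0.3908, 0.0])]
[... 470 characters left out ...]
.0], 0.58, [0.5533, 0.1474, 0.0945])]
side ring_lug [([364.0, 381.0], 0.91, [0.5044, -0.5117, 0.006]), ([331.0, 315.0], 0.88, [0.4984, -0.3563, 0.006]), ([261.0, 326.0], 0.64, [0.3552, -0.3339, 0.006]), ([286.0, 186.0], 0.3, [0.5338, 0.1283, 0.006])]
side extractor [([288.0, 188.0], 0.94, [0.5386, 0.129, 0.0])]
side filter_used [([306.0, 251.0], 0.67, [0.5083, -0.1493, 0.0])]
side house [([366.0, 232.0], 0.97, [0.6779, -0.1337, 0.0])]
side offcut [([364.0, 262.0], 0.68, [0.6299, -0.2337, 0.0])]
side stairs [([316.0, 292.0], 0.56, [0.4907, -0.2821, 0.0])]
side doorway [([324.0, 346.0], 0.69, [0.4608, -0.4179, 0.0])]
[[ 0.43  -0.    -0.903]
 [ 0.903  0.     0.43 ]
 [ 0.    -1.     0.   ]] 1.95
```

```bash
cat >> h.py <<'E'
def goal(pos,yaw):
    p,r,s=tool()
    for k in (0,np.pi):
        a=yaw+k;x=np.array([np.cos(a),np.sin(a),0]);y=np.array([0,0,-1.]);T=R.from_matrix(np.c_[x,y,np.cross(x,y)])
        d=(r.inv()*T).as_rotvec()
        print("opt",np.round(r.inv().apply(np.array(pos)-p)*100,2),"rot",np.round(d,3),"steps",round(np.degrees(np.linalg.norm(d))/8.59,1))
    x=r.as_matrix()[:,0];print("p",p.round(4),"yaw",round(np.degrees(np.arctan2(x[1],x[0])),1),"q7",s["q"][6].round(2),"t",s["clock"])
E
python3 - <<'E'
from h import *
p=camera_params("wrist");q,r,s=tool();Rm=cv2.Rodrigues(p["rvec"])[0];c=-Rm.T@p["tvec"]
print("cam in tool",r.inv().apply(c-q),"axes(cols cam xyz in tool)",(r.inv().as_matrix()@Rm.T).round(3))
goal([.66,-.195,.17],np.radians(-24))
E
```

```text
cam in tool [ 0.00048114 -0.17848467  0.08144633] axes(cols cam xyz in tool) [[ 1.    -0.001  0.001]
 [-0.001 -0.28   0.96 ]
 [-0.001 -0.96  -0.28 ]]
opt [-54.2    3.54 -67.97] rot [-0.     1.545  0.   ] steps 10.3
opt [-54.2    3.54 -67.97] rot [ 0.    -1.597  0.   ] steps 10.7
p [0.2797 0.5868 0.2055] yaw 64.5 q7 -0.02 t 1.95
```

```bash
python3 -m handwheel '[-16,0.5,-19,0,0.45,0,0.6,-16,0.5,-19,0,0.45,0,0.6,-16,0.5,-19,0,0.45,0,0.6,-16,0.5,-19,0,0.45,0,0.6,-16,0.5,-19,0,0.45,0,0.6]' 10; python3 -c "
from h import *
goal([.66,-.195,.17],np.radians(-24))"
```

```text
clock: 2.45
tool_pos: [0.383, 0.3587, 0.2007]
tcp_rot: [-0.667, 0.667, 0.235, -0.234]
force: [0.6, -0.3, 0.6]
opening: 0.0586
opt [-13.04   3.08 -60.53] rot [-0.000e+00  1.095e+00  1.000e-03] steps 7.3
opt [-13.04   3.08 -60.53] rot [ 1.000e-03 -2.047e+00  0.000e+00] steps 13.7
p [0.383  0.3587 0.2007] yaw 38.7 q7 -0.03 t 2.45
```

```bash
python3 -m handwheel '[-13,3,-60.5,0,1.095,0,0.6,-13,3,-60.5,0,1.095,0,0.6,-13,3,-60.5,0,1.095,0,0.6,-13,3,-60.5,0,1.095,0,0.6,-13,3,-60.5,0,1.095,0,0.6]'; python3 -c "
from h import *
goal([.66,-.195,.17],np.radians(-24))"
```

```text
clock: 2.95
tool_pos: [0.495, 0.1357, 0.1886]
tcp_rot: [0.707, -0.706, 0.028, -0.029]
force: [0.8, 0.4, 0.3]
opening: 0.0567
opt [ 19.09   1.86 -31.65] rot [-0.001  0.339  0.001] steps 2.3
opt [ 19.09   1.86 -31.65] rot [ 1.000e-03 -2.803e+00  1.000e-03] steps 18.7
p [0.495  0.1357 0.1886] yaw -4.6 q7 -0.15 t 2.95
```

```bash
python3 -c "
from h import *
p=camera_params('wrist');np.save('w1.npy',np.r_[p['rvec'],p['tvec']])
show('wrist','pics/w1.png')
for t,z in (('inlet',.098),('thread_start',.0945)): print(t,[(x['pixel'],x['confidence'],atz('wrist',x['pixel'],z)[0].round(4)) for x in spot_point('wrist',t)])
"
python3 -m handwheel '[19,1.5,-31.7,0,0.34,0,0.5,19,1.5,-31.7,0,0.34,0,0.5,19,1.5,-31.7,0,0.34,0,0.5,19,1.5,-31.7,0,0.34,0,0.5,19,1.5,-31.7,0,0.34,0,0.5]'
python3 -c "
from h import *
goal([.66,-.195,.17],np.radians(-24))"
```

```text
inlet [([365.3, 192.4], 0.96, array([0.5415, 0.1355, 0.098 ]))]
thread_start [([390.6, 179.3], 0.76, array([0.564 , 0.1499, 0.0945]))]
clock: 3.6
tool_pos: [0.6073, -0.0848, 0.178]
tcp_rot: [0.693, -0.692, 0.144, -0.144]
force: [0.7, 0.8, 0.8]
opening: 0.047
opt [ 9.22  0.78 -8.01] rot [-0.002  0.009 -0.001] steps 0.1
opt [ 9.22  0.78 -8.01] rot [-1.000e-03 -3.132e+00  2.000e-03] steps 20.9
p [ 0.6073 -0.0848  0.178 ] yaw -23.5 q7 -0.01 t 3.6
```

View pics/w1.png

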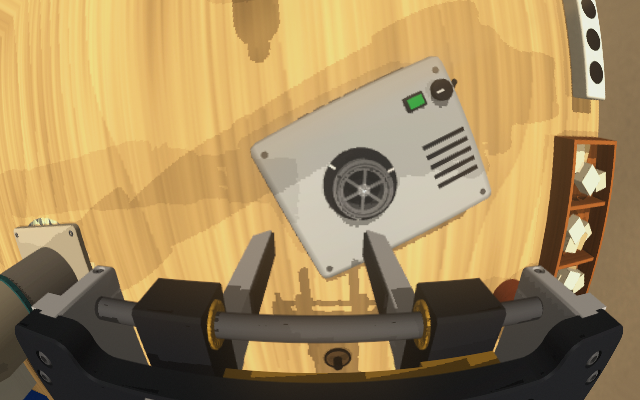

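Wrist view w1 shows the extractor neck at about (363,190) and white ticks on the collar at (393,170) and (332,167). I move on to the filter.

```bash
python3 -m handwheel '[9.2,2,-8,0,0.009,0,0.5,9.2,2,-8,0,0.009,0,0.5,9.2,2,-8,0,0.009,0,0.5,9.2,2,-8,0,0.009,0,0.5]'
python3 -c "
from h import *
show('wrist','pics/w2.png')
p,r,s=tool()
for n,X in (('tcp',p),('grasp',p-r.apply([0,.019,0]))): print(n,proj('wrist',X))
for t,z in (('filter_clean',.0),('house',0),('offcut',0)): print(t,[(x['pixel'],x['confidence'],atz('wrist',x['pixel'],z)[0].round(4)) for x in spot_point('wrist',t)])
x=look_for('wrist','filter_clean');print(x)
"
```

```text
clock: 4.0
tool_pos: [0.6586, -0.199, 0.157]
tcp_rot: [-0.691, 0.692, -0.149, 0.149]
force: [0.1, 0.2, 0.8]
opening: 0.0471
tcp [[317.92435401 245.3813442 ]]
grasp [[317.88685227 259.10681639]]
filter_clean [([313.7, 180.9], 0.74, array([ 0.6562, -0.1862,  0.    ])), ([264.6, 334.1], 0.22, array([ 0.5018, -0.3576,  0.    ]))]
house [([312.3, 128.6], 0.83, array([ 0.6789, -0.1317,  0.    ]))]
offcut [([312.0, 220.5], 0.83, array([ 0.6354, -0.2271,  0.    ])), ([311.8, 131.3], 0.3, array([ 0.6773, -0.134 ,  0.    ]))]
[{'pixel': [313.6, 181.0], 'confidence': 0.66}]
```

View pics/w2.png

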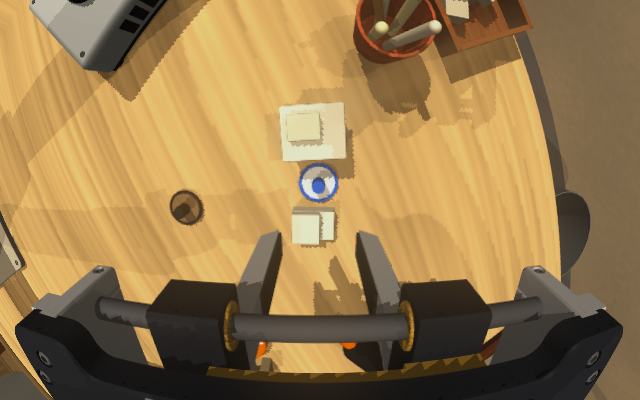

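```bash
python3 -c "
from h import *
p=camera_params('wrist')
im=cv2.imread('pics/w2.png');b=im.astype(int)
m=((b[:,:,0]-b[:,:,2])>40);m[:,:280]=0;m[:,360:]=0;m[:150]=0;m[215:]=0
n,l,st,c=cv2.connectedComponentsWithStats(m.astype(np.uint8));print(st[1:],c[1:])
ys,xs=np.nonzero(m);h=cv2.convexHull(np.c_[xs,ys].astype(np.int32));P=atz('wrist',h[:,0,:].astype(float),.004)
print(cv2.minEnclosingCircle(P[:,:2].astype(np.float32)))
cv2.imwrite('pics/w2c.png',cv2.resize(im[90:250,240:400],None,fx=3.7,fy=3.7,interpolation=cv2.INTER_CUBIC))
"
```

```text
[[299 164  39  38 281]
 [312 178  13  16 152]] [[318.113879   183.65836299]
 [317.77631579 185.84868421]]
((0.6604549288749695, -0.1884983777999878), 0.021434670314192772)
```

View pics/w2c.png

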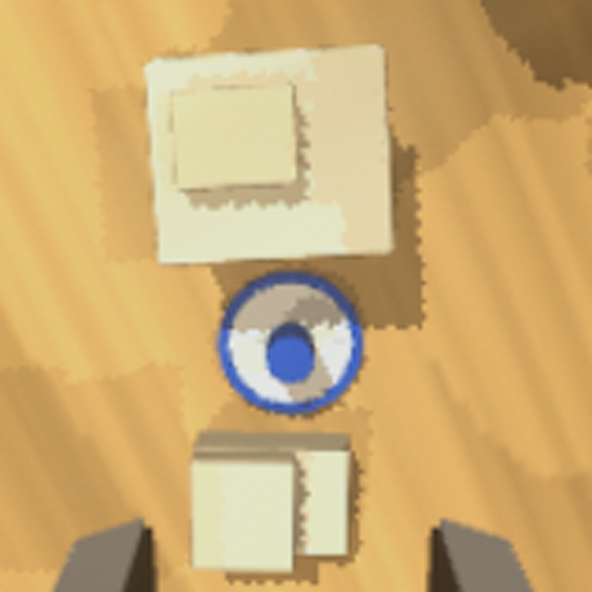

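Crop w2c shows the clean disc: blue rim and knob, white mesh, fitted radius 21.4 mm (21.5 expected), between the house above and the offcut below. The jaw axis runs along the free corridor.

```bash
python3 -c "
from h import *
goal([.6605,-.1885,.009],np.radians(-24))"
```

```text
opt [-0.   14.94  0.45] rot [-0.002 -0.001 -0.001] steps 0.0
opt [-0.   14.94  0.45] rot [ 1.000e-03  3.141e+00 -3.000e-03] steps 21.0
p [ 0.6587 -0.1929  0.1584] yaw -24.0 q7 0.11 t 4.25
```

```bash
python3 -m handwheel '[0,4,0.45,0,0,0,0.4,0,8,0.45,0,0,0,0.4,0,12,0.45,0,0,0,0.4,0,12,0.45,0,0,0,0.4]'
python3 -c "
from h import *
goal([.6605,-.1885,.009],np.radians(-24))
show('wrist','pics/w3.png',(220,130,420,280),4)"
```

```text
clock: 4.65
tool_pos: [0.6561, -0.1879, 0.0332]
tcp_rot: [0.692, -0.691, 0.151, -0.144]
force: [-1.9, 0.5, 0.3]
opening: 0.0374
opt [0.45 2.41 0.12] rot [-0.    -0.002 -0.011] steps 0.1
opt [0.45 2.41 0.12] rot [ 0.017  3.14  -0.   ] steps 20.9
p [ 0.6561 -0.1879  0.0332] yaw -24.1 q7 0.15 t 4.65
```

View pics/w3.png

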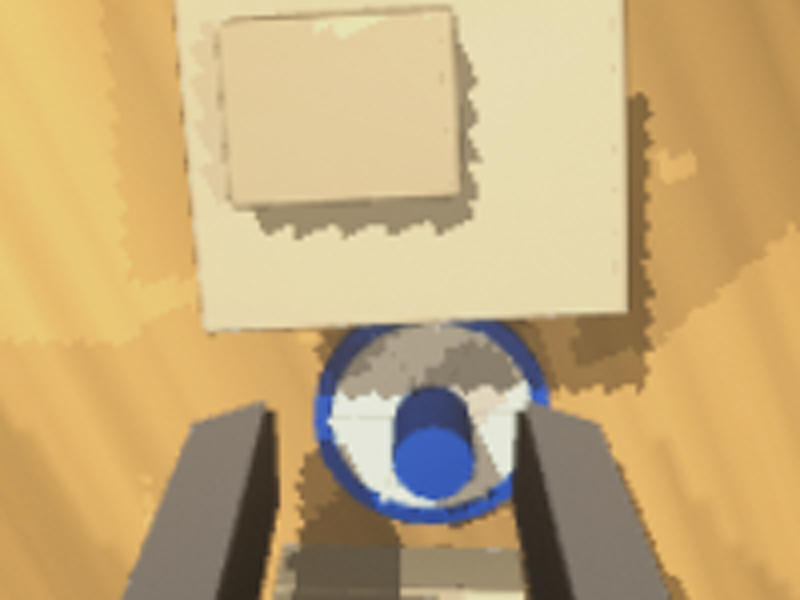

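```bash
python3 -m handwheel '[0,0,0,0,0,0,0.4,0,0,0,0,0,0,0.4]'
python3 -c "
from h import *
goal([.6605,-.1885,.009],np.radians(-24))"
```

```text
clock: 4.9
tool_pos: [0.6623, -0.1924, 0.0412]
tcp_rot: [-0.691, 0.692, -0.147, 0.15]
force: [0.5, -0.4, 0.8]
opening: 0.0374
opt [-0.34  3.22  0.28] rot [-0.001 -0.004  0.005] steps 0.0
opt [-0.34  3.22  0.28] rot [-7.000e-03  3.138e+00 -1.000e-03] steps 20.9
p [ 0.6623 -0.1924  0.0412] yaw -24.2 q7 0.15 t 4.9
```

```bash
for i in 1 2; do 
python3 -m handwheel '[0,0,0,0,0,0,0.4]'
python3 -c "
from h import *
goal([.6605,-.1885,.009],np.radians(-24))"|tail -1; done
```

```text
clock: 5.0
tool_pos: [0.6618, -0.1924, 0.0407]
tcp_rot: [-0.691, 0.691, -0.147, 0.15]
force: [0.3, 0.1, 0.8]
opening: 0.0372
p [ 0.6618 -0.1924  0.0407] yaw -24.2 q7 0.15 t 5.0
clock: 5.1
tool_pos: [0.6611, -0.1922, 0.0398]
tcp_rot: [-0.691, 0.691, -0.148, 0.149]
force: [0.4, -0.1, 0.2]
opening: 0.0374
p [ 0.6611 -0.1922  0.0398] yaw -24.2 q7 0.15 t 5.1
```

```bash
python3 -m handwheel '[-0.15,1,0.28,0,0,0,0.4,-0.15,2,0.28,0,0,0,0.4,-0.15,2.5,0.28,0,0,0,0.4,-0.15,2.8,0.28,0,0,0,0.4,-0.15,2.8,0.28,0,0,0,0.4]'
python3 -m handwheel '[0,0,0,0,0,0,0.4,0,0,0,0,0,0,0.4]'
python3 -c "
from h import *
goal([.6605,-.1885,.009],np.radians(-24))
show('wrist','pics/w4.png',(220,130,420,280),4)"
```

```text
clock: 5.6
tool_pos: [0.6595, -0.1889, 0.0093]
tcp_rot: [-0.691, 0.691, -0.149, 0.148]
force: [-0.4, 0.2, -0.5]
opening: 0.0378
clock: 5.8
tool_pos: [0.6603, -0.189, 0.0105]
tcp_rot: [-0.691, 0.691, -0.148, 0.149]
force: [-0.5, -0.5, 0.3]
opening: 0.0372
opt [-0.    0.15  0.06] rot [-0.    -0.004  0.001] steps 0.0
opt [-0.    0.15  0.06] rot [-1.000e-03  3.137e+00 -0.000e+00] steps 20.9
p [ 0.6603 -0.189   0.0105] yaw -24.2 q7 0.16 t 5.8
```

View pics/w4.png

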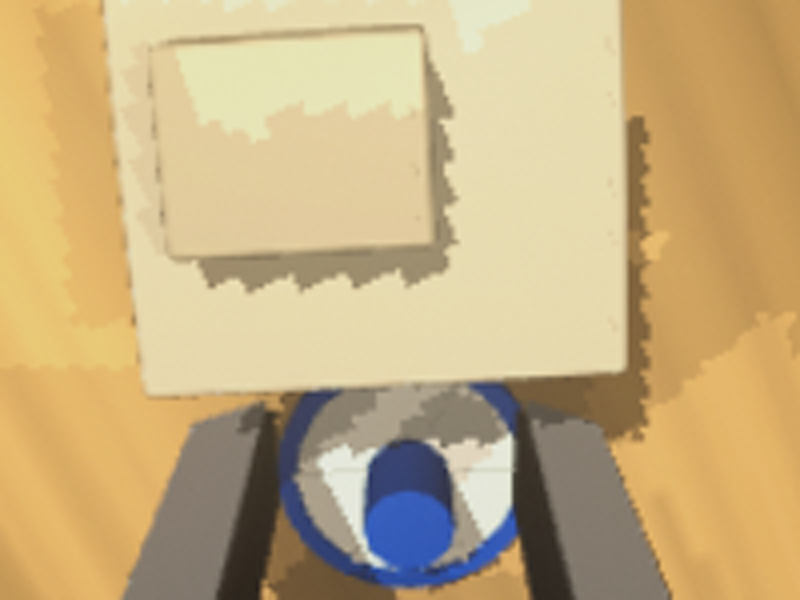

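Picture w4: the blue knob (crop 408,520) is nearly centred between the fingers. I lower 1.5 mm and close.

```bash
python3 -m handwheel '[0,0.15,0,0,0,0,0.4,0,0.15,0,0,0,0,0.05,0,0.15,0,0,0,0,0.05,0,0.15,0,0,0,0,0.05,0,0.15,0,0,0,0,0.05]' 15
python3 -m handwheel '[0,0.15,0,0,0,0,0.05,0,0,0,0,0,0,0.05,0,-1,0,0,0,0,0.05,0,-3,0,0,0,0,0.05,0,-5,0,0,0,0,0.05]'
```

```text
clock: 6.35
tool_pos: [0.6601, -0.1888, 0.0088]
tcp_rot: [0.691, -0.691, 0.148, -0.149]
force: [-0.3, 0.6, -0.3]
opening: 0.0132
clock: 6.85
tool_pos: [0.6597, -0.1888, 0.0593]
tcp_rot: [-0.691, 0.691, -0.149, 0.148]
force: [0.2, 1.0, 1.0]
opening: 0.0134
```

```bash
python3 -m handwheel '[0,-7,0,0,0,0,0.05,0,-10,0,0,0,0,0.05,0,-11,0,0,0,0,0.05,0,-11,0,0,0,0,0.05]'
python3 -c "
from h import *
show('side','pics/s5.png',(260,130,460,280),4)
im=cv2.imread('pics/w1.png');cv2.imwrite('pics/w1c.png',cv2.resize(im[130:250,300:430],None,fx=5,fy=5,interpolation=cv2.INTER_CUBIC))"
```

```text
clock: 7.25
tool_pos: [0.6615, -0.1894, 0.1716]
tcp_rot: [-0.691, 0.691, -0.147, 0.15]
force: [0.1, 0.5, -1.3]
opening: 0.0137
```

View pics/w1c.png

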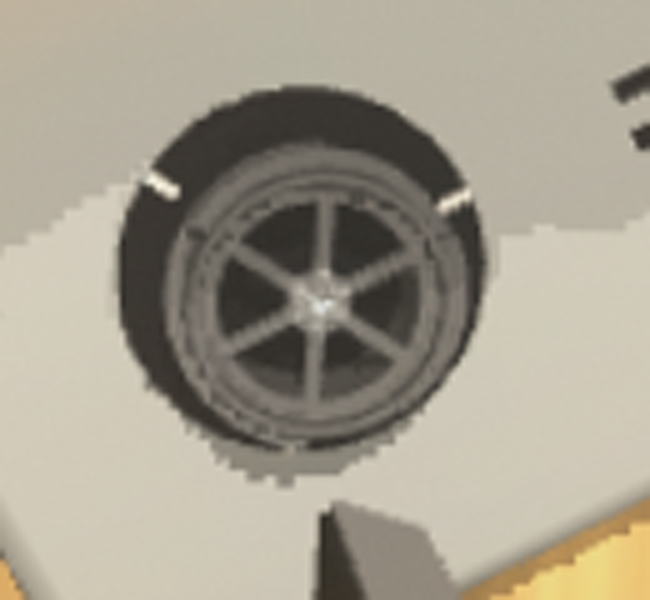

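View pics/s5.png

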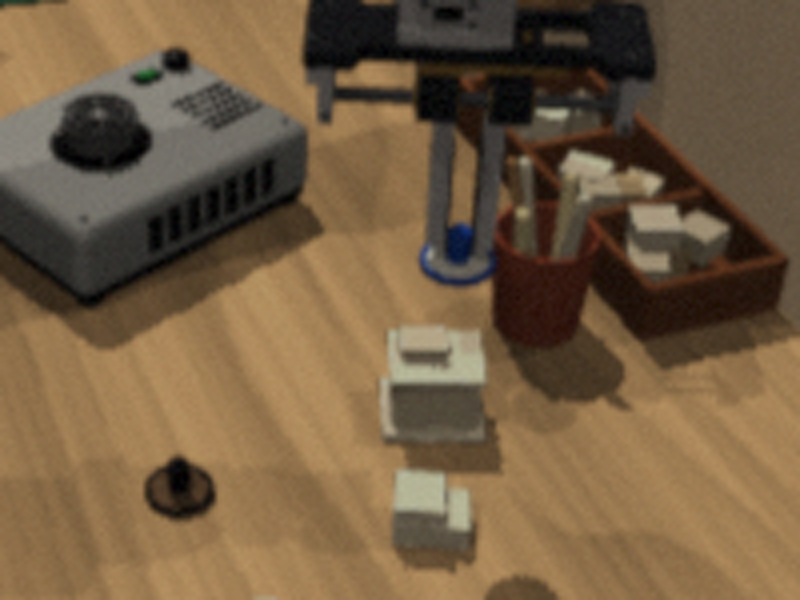

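The side crop shows the disc hanging level from the fingers. Now I fit the neck from w1.

```bash
python3 -c "
from h import *
from scipy.optimize import least_squares
a=np.load('w1.npy');p=camera_params('wrist');p['rvec']=a[:3];p['tvec']=a[3:]
f=lambda L:np.array(L,float)/5+[300,130]
C=atz('wrist',f([(120,260),(135,200),(190,130),(250,95),(302,85),(370,100),(430,140),(470,190),(487,260),(480,310)]),.073,p)[:,:2]
r=least_squares(lambda v:np.hypot(*(C-v[:2]).T)-v[2],[.54,.13,.037]);print('collar',r.x,r.fun.round(4))
N=atz('wrist',f([(165,290),(200,195),(250,155),(312,140),(380,155),(440,195),(467,260),(465,320),(430,385),(360,432)]),.098,p)[:,:2]
r2=least_squares(lambda v:np.hypot(*(N-v[:2]).T)-v[2],[.54,.13,.025]);print('neck?',r2.x,r2.fun.round(4))
c=r.x[:2]
for t in ((162,184),(455,199),(293,447)):
    d=atz('wrist',f([t]),.073,p)[0,:2]-c;print('tick',np.degrees(np.arctan2(d[1],d[0])),np.hypot(*d))
print(atz('wrist',f([(320,302)]),.0945,p), atz('wrist',f([(320,302)]),.09,p))
corn=atz('wrist',[(264,154),(435,69),(483,191),(330,268)],.07,p)[:,:2];print(corn)
goal([.54,.135,.17],np.radians(-24))
"
```

```text
collar [0.5382869  0.14378579 0.03665694] [-0.0001 -0.0001 -0.0002  0.0004  0.0006 -0.0002 -0.0007  0.      0.0003
  0.0001]
neck? [0.53743754 0.14617364 0.0280141 ] [-0.0002  0.0002  0.0003 -0.     -0.0006  0.0003  0.      0.0001 -0.0001
  0.    ]
tick 143.48535008124955 0.03344691885087773
tick 22.706608516903604 0.0332013490998939
tick -96.29647605570021 0.03622533935064827
[[0.53813186 0.14356881 0.0945    ]] [[0.53873117 0.14235121 0.09      ]]
[[0.44611256 0.18149709]
 [0.62066059 0.25550097]
 [0.6760046  0.12626004]
 [0.50158582 0.05282519]]
opt [-24.23  -0.09  24.58] rot [-0.001 -0.004  0.001] steps 0.0
opt [-24.23  -0.09  24.58] rot [-1.000e-03  3.137e+00 -1.000e-03] steps 20.9
p [ 0.66   -0.1886  0.1691] yaw -24.2 q7 0.1 t 7.3
```

```bash
python3 -c "
from h import *
goal([.538,.075,.18],np.radians(-8))"
```

```text
opt [-21.95  -1.1   19.03] rot [-0.    -0.283  0.001] steps 1.9
opt [-21.95  -1.1   19.03] rot [-1.000e-03  2.858e+00 -1.000e-03] steps 19.1
p [ 0.66   -0.1886  0.1691] yaw -24.2 q7 0.1 t 7.3
```

```bash
python3 -m handwheel '[-3.5,-1,3,0,-0.05,0,0.05,-7,-1.1,6,0,-0.1,0,0.05,-10.5,-1.1,9,0,-0.15,0,0.05,-14,-1.1,12,0,-0.2,0,0.05,-17.5,-1.1,15,0,-0.24,0,0.05]'
python3 -m handwheel '[-3,0,2.4,0,-0.03,0,0.05,-4.45,0,4,0,-0.043,0,0.05,-4.45,0,4,0,-0.043,0,0.05,-4.45,0,4,0,-0.043,0,0.05,-4.45,0,4,0,-0.043,0,0.05]'
python3 -m handwheel '[0,0,0,0,0,0,0.05,0,0,0,0,0,0,0.05,0,0,0,0,0,0,0.05]'
python3 -c "
from h import *
p=camera_params('wrist');np.save('w6.npy',np.r_[p['rvec'],p['tvec']])
goal([.538,.144,.18],np.radians(-8))
show('wrist','pics/w6.png')
for t,z in (('inlet',.098),('thread_start',.0945),('extractor',0)): print(t,[(x['pixel'],x['confidence'],atz('wrist',x['pixel'],z)[0].round(4)) for x in spot_point('wrist',t)])
im=cv2.imread('pics/w6.png');cv2.imwrite('pics/w6c.png',cv2.resize(im[110:260,220:420],None,fx=4,fy=4,interpolation=cv2.INTER_CUBIC))"
```

```text
clock: 7.8
tool_pos: [0.5592, 0.0216, 0.1774]
tcp_rot: [-0.704, 0.704, -0.066, 0.062]
force: [0.8, 0.5, -0.6]
opening: 0.0134
clock: 8.3
tool_pos: [0.5258, 0.0657, 0.1789]
tcp_rot: [-0.705, 0.706, -0.05, 0.05]
force: [0.3, -0.2, -0.3]
opening: 0.0135
clock: 8.6
tool_pos: [0.5258, 0.0665, 0.1796]
tcp_rot: [-0.705, 0.705, -0.05, 0.05]
force: [0.2, -0.7, -0.9]
opening: 0.0133
opt [ 0.12 -0.04  7.84] rot [ 0.    -0.002  0.   ] steps 0.0
opt [ 0.12 -0.04  7.84] rot [-0.    3.14  0.  ] steps 20.9
p [0.5258 0.0665 0.1796] yaw -8.1 q7 -0.05 t 8.6
inlet [([316.9, 116.7], 0.71, array([0.5359, 0.1441, 0.098 ])), ([439.1, 303.5], 0.27, array([ 0.6394, -0.0609,  0.098 ]))]
thread_start []
extractor [([319.1, 114.3], 0.62, array([0.5381, 0.1452, 0.    ]))]
```

View pics/w6.png

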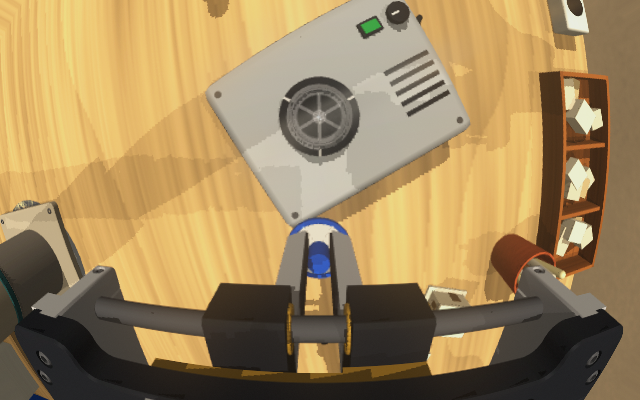

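View pics/w6c.png

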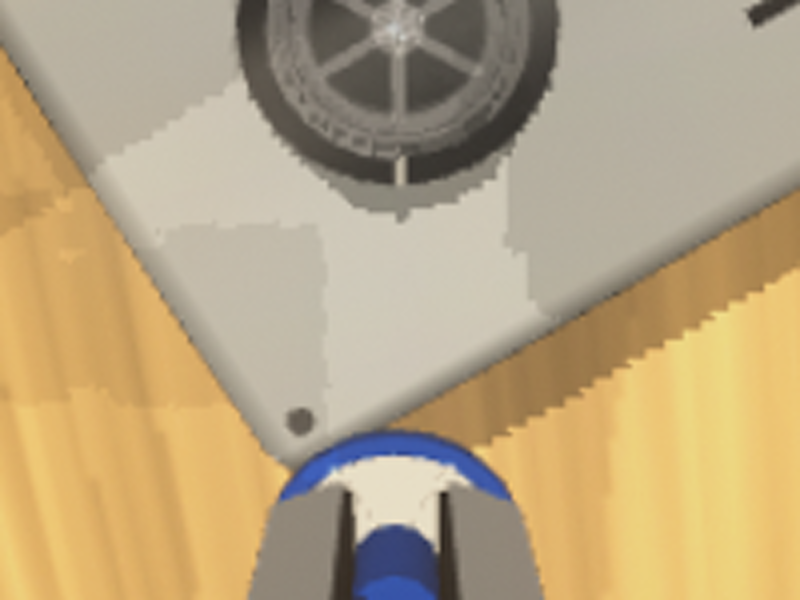

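Picture w6: the neck hub is at (319,117), with three ticks at about (286,98), (350,97) and (320,154). The held disc is at the bottom. Now a precise fit.

```bash
python3 -c "
from h import *
im=cv2.imread('pics/w6.png');cv2.imwrite('pics/w6d.png',cv2.resize(im[70:165,270:370],None,fx=6,fy=6,interpolation=cv2.INTER_CUBIC))"
```

```text
(no output)
```

View pics/w6d.png

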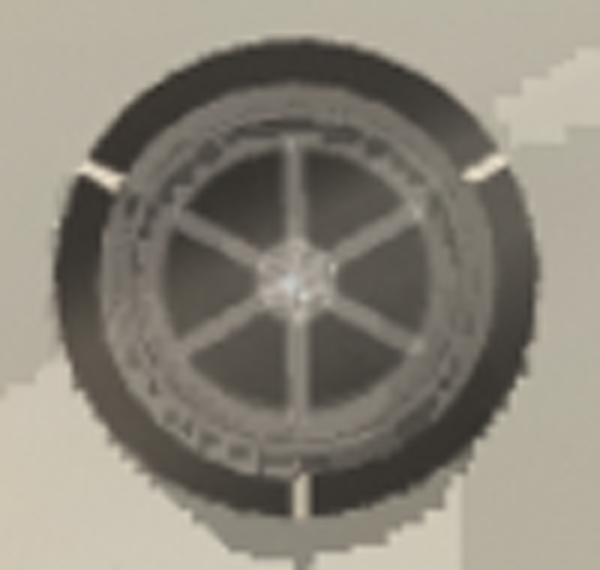

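```bash
python3 -c "
from h import *
from scipy.optimize import least_squares
a=np.load('w6.npy');p=camera_params('wrist');p['rvec']=a[:3];p['tvec']=a[3:]
f=lambda L:(np.array(L,float)+.5)/6-.5+[270,70]
C=atz('wrist',f([(57,270),(75,185),(120,115),(200,57),(295,40),(380,55),(455,100),(515,180),(538,270),(525,350),(480,430),(400,495),(300,519),(200,495),(120,435),(70,350)]),.073,p)[:,:2]
r=least_squares(lambda v:np.hypot(*(C-v[:2]).T)-v[2],[.54,.13,.037]);print('collar',r.x,r.fun.round(4))
c=r.x[:2]
for t in ((102,175),(486,167),(302,497)):
    d=atz('wrist',f([t]),.073,p)[0,:2]-c;print('tick',np.degrees(np.arctan2(d[1],d[0])),np.hypot(*d))
N=atz('wrist',f([(101,280),(130,185),(200,110),(295,82),(390,110),(470,190),(493,280)]),.094,p)[:,:2]
r=least_squares(lambda v:np.hypot(*(N-v[:2]).T)-v[2],[.54,.13,.028]);print('neck',r.x,r.fun.round(4))
print(atz('wrist',f([(293,282)]),.0945,p))
# held disc: top face rim outline, front
P=(np.array([(395,432),(330,445),(290,490),(460,447),(500,490)],float)+.5)/4-.5+[220,110]
q,R_,s=tool()
for z in (q[2]-.0035,q[2]-.006): 
  D=atz('wrist',P,z,p)[:,:2];r=least_squares(lambda v:np.hypot(*(D-v[:2]).T)-.0215,q[:2]);print('disc rel tcp(tool)',R_.inv().apply(np.r_[r.x-q[:2],0]),r.fun.round(4))
"
```

```text
collar [0.53796582 0.14373087 0.03667757] [-0.0001  0.      0.0002  0.0004  0.     -0.0001 -0.0002 -0.0002  0.0001
 -0.0002 -0.0002  0.0003  0.0006 -0.     -0.0004 -0.0003]
tick 143.18877186735958 0.03365140495298201
tick 23.178178935859304 0.03347573242305662
tick -96.80835988254154 0.03380425323431561
neck [0.53801956 0.14407633 0.02746922] [ 0.0002 -0.0004  0.0001  0.0004 -0.0002 -0.0001  0.0001]
[[0.5373169  0.14357602 0.0945    ]]
disc rel tcp(tool) [ 6.19125071e-04 -2.16205449e-07 -5.00632219e-03] [ 0.0003  0.0006 -0.001   0.0004 -0.0009]
disc rel tcp(tool) [ 6.18527212e-04 -2.55934576e-07 -5.83244055e-03] [ 0.0002  0.0006 -0.001   0.0003 -0.0008]
```

```bash
python3 -c "
from h import *
q,r,s=tool()
for off in ([0,.0035,.0215],[0,.0035,0],[0,-.016,0],[0,.0035,.0165],[0,-.016,.007],[0,-.016,-.007],[0,0,.008],[0.007,0,.008]):
    u=proj('wrist',q+r.apply(off))[0];print(off,u.round(1),((u-[220,110])*4).round())
c=atz('wrist',[(318.4,282)],0)
"
```

```text
[0, 0.0035, 0.0215] [317.6 211.2] [390. 405.]
[0, 0.0035, 0] [317.7 242.9] [391. 532.]
[0, -0.016, 0] [317.6 256.6] [390. 586.]
[0, 0.0035, 0.0165] [317.6 218.8] [390. 435.]
[0, -0.016, 0.007] [317.6 245.8] [390. 543.]
[0, -0.016, -0.007] [317.6 267. ] [390. 628.]
[0, 0, 0.008] [317.6 233.5] [391. 494.]
[0.007, 0, 0.008] [328.9 233.5] [435. 494.]
```

```bash
python3 -c "
import cv2
im=cv2.imread('pics/w6.png');cv2.imwrite('pics/w6e.png',cv2.resize(im[200:290,270:370],None,fx=6,fy=6,interpolation=cv2.INTER_CUBIC))"
```

```text
(no output)
```

View pics/w6e.png

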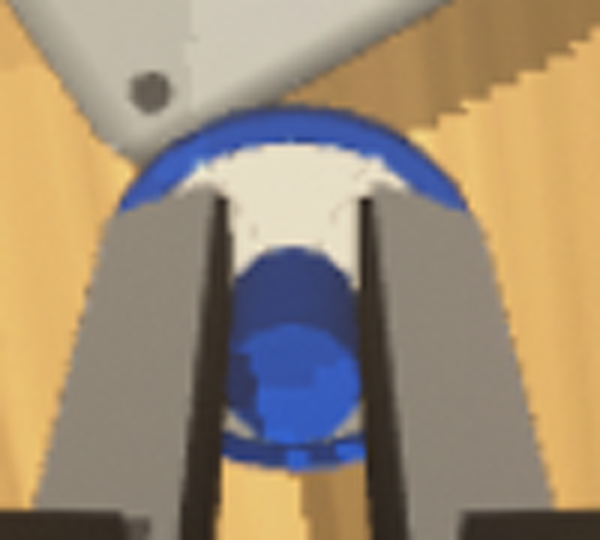

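The disc sits 5.2 mm towards tool -z in the fingers; knob and rim both agree on this. I'll compensate for it.

```bash
cat >> h.py <<'E'
NECK=np.array([.538,.1438]);
def goaloff(c,z,off,yaw):
    x=np.array([np.cos(yaw),np.sin(yaw),0]);y=np.array([0,0,-1.]);M=np.c_[x,y,np.cross(x,y)]
    o=M@np.array([off[0],0,off[1]]);goal([c[0]-o[0],c[1]-o[1],z],yaw)
E
python3 -c "
from h import *
goaloff(NECK,.125,(.0006,-.0052),np.radians(-8))"
```

```text
opt [0.09 5.47 8.29] rot [-0.    -0.001  0.   ] steps 0.0
opt [0.09 5.47 8.29] rot [-0.     3.141 -0.   ] steps 21.0
p [0.5256 0.0671 0.1797] yaw -8.0 q7 -0.05 t 8.8
```

```bash
python3 -m handwheel '[0.03,1,3,0,0,0,0.05,0.06,2.5,6,0,0,0,0.05,0.1,4,8,0,0,0,0.05,0.1,5,8.3,0,0,0,0.05,0.1,5.4,8.3,0,0,0,0.05]'
python3 -m handwheel '[0,0,0,0,0,0,0.05,0,0,0,0,0,0,0.05,0,0,0,0,0,0,0.05]'
python3 -c "
from h import *
goaloff(NECK,.125,(.0006,-.0052),np.radians(-8))
show('wrist','pics/w7.png',(240,160,400,300),4.5)
u=proj('wrist',np.array([[*NECK,.098]]+[[NECK[0]+.0365*np.cos(a),NECK[1]+.0365*np.sin(a),.073] for a in np.radians([143.2,23.2,-96.8])]));print(((u-[240,160])*4.5).round())
"
```

```text
clock: 9.3
tool_pos: [0.5374, 0.149, 0.1247]
tcp_rot: [-0.705, 0.706, -0.05, 0.049]
force: [-0.3, -0.9, -0.2]
opening: 0.0136
clock: 9.6
tool_pos: [0.5387, 0.1481, 0.1265]
tcp_rot: [0.705, -0.705, 0.05, -0.051]
force: [0.2, 0.6, -0.0]
opening: 0.0135
opt [-0.07  0.15  0.08] rot [-0.    -0.002  0.001] steps 0.0
opt [-0.07  0.15  0.08] rot [-2.000e-03  3.139e+00 -0.000e+00] steps 20.9
p [0.5387 0.1481 0.1265] yaw -8.1 q7 -0.15 t 9.6
[[350. 336.]
 [167. 187.]
 [529. 179.]
 [355. 463.]]
```

View pics/w7.png

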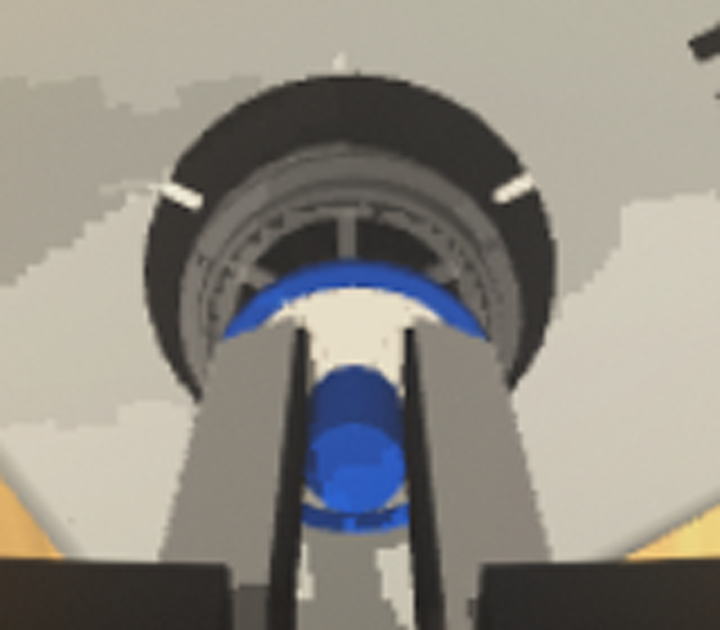

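```bash
python3 -m handwheel '[-0.08,0.4,0.06,0,0,0,0.05,-0.08,0.8,0.06,0,0,0,0.05,-0.08,1.2,0.06,0,0,0,0.05,-0.08,1.5,0.06,0,0,0,0.05,-0.08,1.5,0.06,0,0,0,0.05]'
python3 -m handwheel '[0,0,0,0,0,0,0.05,0,0,0,0,0,0,0.05]'
python3 -c "
from h import *
goaloff(NECK,.1035,(.0006,-.0052),np.radians(-8));print(state()['force'])
show('wrist','pics/w8.png',(240,160,400,300),4.5)
u=proj('wrist',np.array([[*NECK,.098]]+[[NECK[0]+.0365*np.cos(a),NECK[1]+.0365*np.sin(a),.073] for a in np.radians([143.2,23.2,-96.8])]));print(((u-[240,160])*4.5).round())
"
```

```text
clock: 10.15
tool_pos: [0.537, 0.1499, 0.1101]
tcp_rot: [-0.705, 0.706, -0.05, 0.049]
force: [-0.3, 0.7, -0.6]
opening: 0.0133
clock: 10.35
tool_pos: [0.5376, 0.15, 0.1108]
tcp_rot: [0.705, -0.705, 0.049, -0.05]
force: [0.3, 0.5, -0.5]
opening: 0.0132
opt [ 0.07  0.73 -0.09] rot [-0. -0.  0.] steps 0.0
opt [ 0.07  0.73 -0.09] rot [-0.     3.141 -0.   ] steps 21.0
p [0.5376 0.15   0.1108] yaw -8.0 q7 -0.14 t 10.35
[ 0.27930173  0.48918904 -0.47585248]
[[358. 384.]
 [163. 222.]
 [548. 214.]
 [362. 511.]]
```

View pics/w8.png

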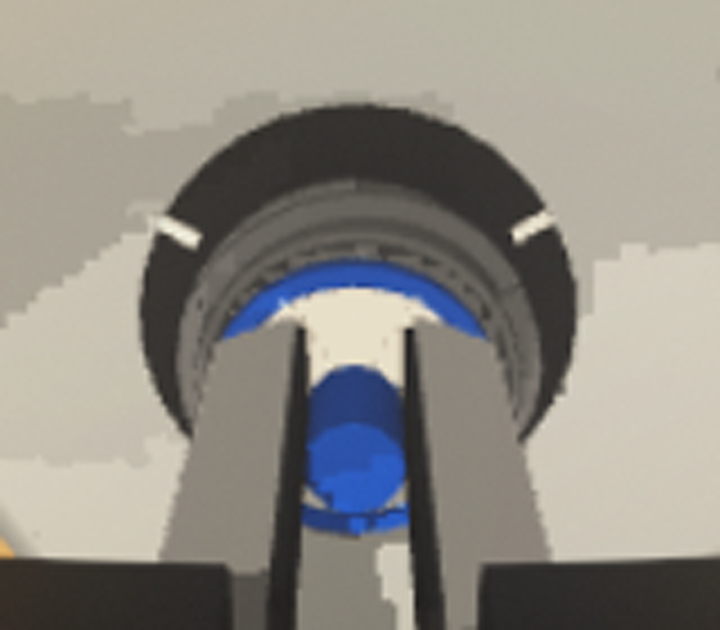

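```bash
python3 -m handwheel '[0.05,0.2,-0.08,0,0,0,0.05,0.05,0.3,-0.08,0,0,0,0.05,0.05,0.4,-0.08,0,0,0,0.05,0.05,0.4,-0.08,0,0,0,0.05,0.05,0.4,-0.08,0,0,0,0.05]'
python3 -c "
from h import *
goaloff(NECK,.1035,(.0006,-.0052),np.radians(-8));print(state()['force'])"
```

```text
clock: 10.9
tool_pos: [0.5378, 0.1491, 0.1067]
tcp_rot: [-0.705, 0.705, -0.05, 0.049]
force: [-0.1, 0.4, -0.7]
opening: 0.0134
opt [ 0.04  0.32 -0.  ] rot [ 0. -0. -0.] steps 0.0
opt [ 0.04  0.32 -0.  ] rot [0.    3.141 0.   ] steps 21.0
p [0.5378 0.1491 0.1067] yaw -8.0 q7 -0.14 t 10.9
[-0.11505468  0.44371946 -0.69027266]
```

```bash
python3 -m handwheel '[0.03,0.1,0,0,0,0,0.05,0.03,0.2,0,0,0,0,0.05,0.03,0.25,0,0,0,0,0.05,0.03,0.3,0,0,0,0,0.05,0.03,0.3,0,0,0,0,0.05]'
python3 -c "
from h import *
goaloff(NECK,.1035,(.0006,-.0052),np.radians(-8));print(state()['force'])
show('wrist','pics/w9.png',(240,160,400,300),4.5)"
```

```text
clock: 11.4
tool_pos: [0.538, 0.1491, 0.1036]
tcp_rot: [-0.705, 0.705, -0.05, 0.049]
force: [-0.4, -0.3, 0.1]
opening: 0.0134
opt [ 0.01  0.01 -0.  ] rot [ 0. -0. -0.] steps 0.0
opt [ 0.01  0.01 -0.  ] rot [0.    3.141 0.   ] steps 21.0
p [0.538  0.1491 0.1036] yaw -8.0 q7 -0.14 t 11.4
[-0.43760989 -0.25323741  0.10774355]
```

View pics/w9.png

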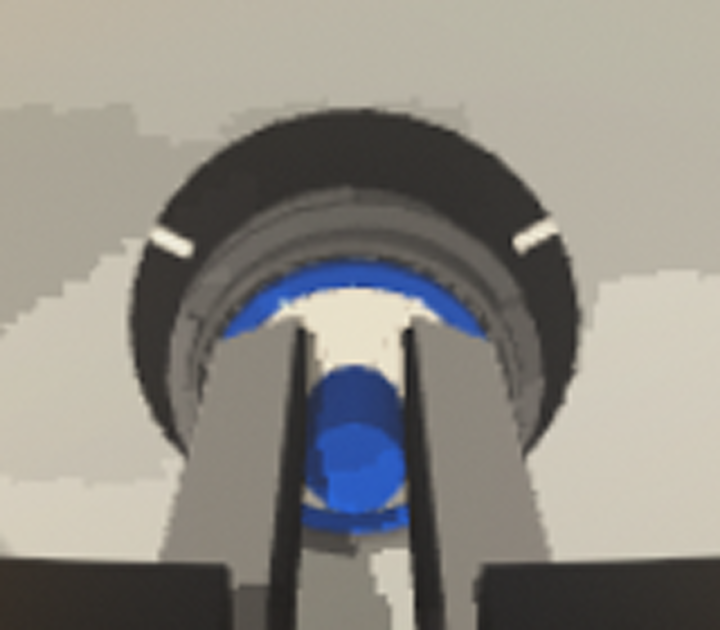

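```bash
python3 -m handwheel '[0,0.05,0,0,0,0,0.05,0,0.1,0,0,0,0,0.05,0,0.1,0,0,0,0,0.05]'
python3 -m handwheel '[0,0.05,0,0,0,0,0.05,0,0.1,0,0,0,0,0.05,0,0.1,0,0,0,0,0.05]'
```

```text
clock: 11.75
tool_pos: [0.5382, 0.1491, 0.1032]
tcp_rot: [0.705, -0.705, 0.049, -0.05]
force: [-1.8, -0.4, 5.1]
opening: 0.0136
clock: 12.05
tool_pos: [0.5382, 0.1491, 0.1031]
tcp_rot: [0.706, -0.705, 0.049, -0.05]
force: [-3.0, 0.1, 12.0]
opening: 0.0131
```

Contact came at TCP 103.2 mm, which is the expected seat height; the rim would have given about 107 mm. I relieve the force and release.

```bash
python3 -m handwheel '[0,-0.1,0,0,0,0,0.05,0,-0.15,0,0,0,0,0.05,0,-0.15,0,0,0,0,0.2,0,-0.15,0,0,0,0,0.3,0,-0.15,0,0,0,0,0.4]'
python3 -m handwheel '[0,0,0,0,0,0,0.4,0,-2,0,0,0,0,0.4,0,-5,0,0,0,0,0.5,0,-7.5,-4,0,0,0,0.6,0,-7.5,-8,0,0,0,0.6]'
python3 -m handwheel '[0,0,0,0,0,0,0.6,0,0,0,0,0,0,0.6]'
python3 -c "
from h import *
print(state()['force'])
show('wrist','pics/w10.png')
p=camera_params('wrist');np.save('w10.npy',np.r_[p['rvec'],p['tvec']])
show('side','pics/s10.png',(240,130,340,200),6)
u=proj('wrist',np.array([[*NECK,.0995]]));print(u)
im=cv2.imread('pics/w10.png');cv2.imwrite('pics/w10c.png',cv2.resize(im[60:180,260:380],None,fx=5,fy=5,interpolation=cv2.INTER_CUBIC))"
```

```text
clock: 12.55
tool_pos: [0.5381, 0.1491, 0.103]
tcp_rot: [-0.705, 0.705, -0.05, 0.049]
force: [1.3, 0.2, -0.0]
opening: 0.0316
clock: 13.05
tool_pos: [0.5293, 0.0701, 0.1811]
tcp_rot: [0.706, -0.705, 0.046, -0.051]
force: [0.5, -0.3, -0.6]
opening: 0.0558
clock: 13.25
tool_pos: [0.5269, 0.0692, 0.1784]
tcp_rot: [0.705, -0.705, 0.05, -0.05]
force: [-0.3, 0.3, 0.4]
opening: 0.0567
[-0.32513184  0.32153054  0.36589248]
[[318.96820958 122.07130279]]
```

View pics/w10c.png

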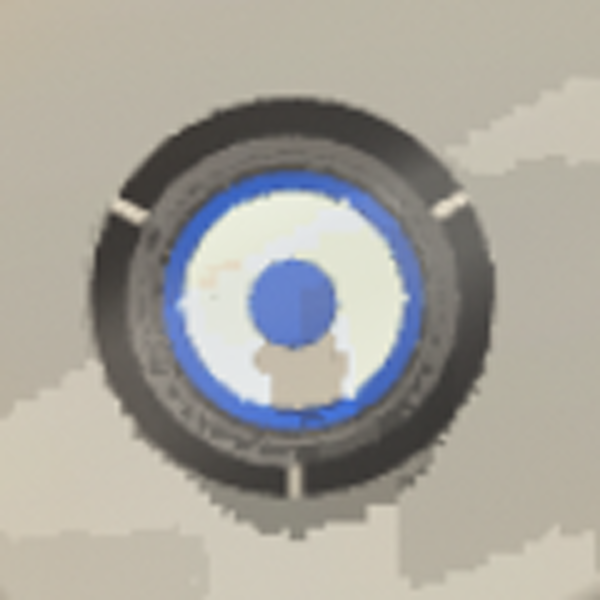

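View pics/s10.png

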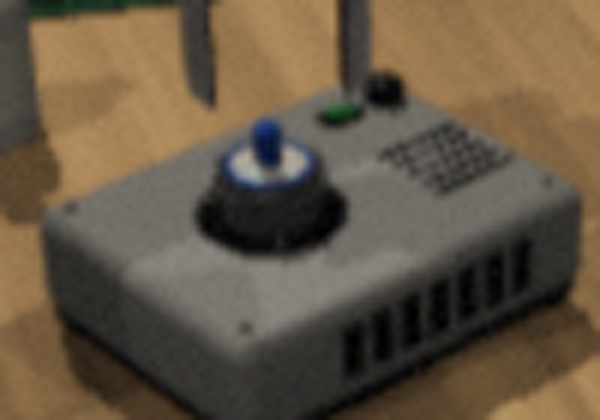

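The disc is seated concentric and flat (crop w10c; side view agrees). Now to the ring.

```bash
python3 -c "
from h import *
goal([.452,-.41,.18],np.radians(-15.5));print(state()['q'].round(2))"
```

```text
opt [ -0.77  -0.25 -48.68] rot [-0.001  0.132 -0.001] steps 0.9
opt [ -0.77  -0.25 -48.68] rot [-1.00e-03 -3.01e+00  1.00e-03] steps 20.1
p [0.5269 0.0711 0.1779] yaw -7.9 q7 -0.05 t 13.35
[-0.45  0.52  0.39  1.89 -0.27  0.79 -0.05]
```

```bash
python3 -m handwheel '[-0.7,-0.2,-48.7,0,0.13,0,1,-0.7,-0.2,-48.7,0,0.13,0,1,-0.7,-0.2,-48.7,0,0.13,0,1,-0.7,-0.2,-48.7,0,0.13,0,1,-0.7,-0.2,-48.7,0,0.13,0,1]'
python3 -c "
from h import *
goal([.452,-.41,.18],np.radians(-15.5));print(state()['q'].round(2))"
```

```text
clock: 13.85
tool_pos: [0.4888, -0.1773, 0.1788]
tcp_rot: [0.701, -0.701, 0.094, -0.094]
force: [0.2, -0.1, -0.4]
opening: 0.0924
opt [  2.59  -0.14 -23.41] rot [-0.001  0.004 -0.001] steps 0.0
opt [  2.59  -0.14 -23.41] rot [-1.000e-03 -3.138e+00  1.000e-03] steps 20.9
p [ 0.4888 -0.1773  0.1788] yaw -15.3 q7 0.32 t 13.85
[ 0.01  0.51  0.42  1.92 -0.29  0.78  0.32]
```

```bash
python3 -m handwheel '[1,-0.1,-5,0,0,0,1,2,-0.1,-10,0,0,0,1,2.5,-0.1,-15,0,0,0,1,2.5,-0.1,-19,0,0,0,1,2.5,-0.1,-22,0,0,0,1]'
python3 -m handwheel '[0,0,0,0,0,0,1,0,0,0,0,0,0,1,0,0,0,0,0,0,1,0,0,0,0,0,0,1]'
python3 -c "
from h import *
goal([.452,-.41,.18],np.radians(-15.5));print(state()['q'].round(2))
p=camera_params('wrist');np.save('w11.npy',np.r_[p['rvec'],p['tvec']])
show('wrist','pics/w11.png')
print(proj('wrist',[.467,-.355,.02]))"
```

```text
clock: 14.35
tool_pos: [0.4535, -0.3982, 0.1796]
tcp_rot: [-0.7, 0.701, -0.096, 0.095]
force: [0.2, -0.3, 0.6]
opening: 0.094
clock: 14.75
tool_pos: [0.4552, -0.3937, 0.18]
tcp_rot: [0.701, -0.7, 0.094, -0.094]
force: [0.1, 1.3, -0.9]
opening: 0.094
opt [ 0.12 -0.   -1.66] rot [-0.001  0.004 -0.   ] steps 0.0
opt [ 0.12 -0.   -1.66] rot [-0.000e+00 -3.138e+00  2.000e-03] steps 20.9
p [ 0.4552 -0.3937  0.18  ] yaw -15.3 q7 0.67 t 14.75
[ 0.42  0.62  0.4   1.69 -0.29  0.89  0.67]
[[319.10403278 149.43645077]]
```

View pics/w11.png

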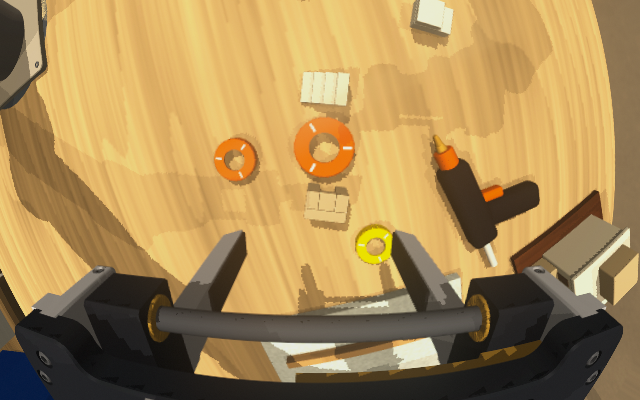

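Picture w11: the large orange ring is at (324,148), between the stairs (325,88) and the doorway (327,206). The small orange ring is at (236,160) and the yellow one at (375,245). I fit the large one.

```bash
python3 -c "
from h import *
from scipy.optimize import least_squares
a=np.load('w11.npy');p=camera_params('wrist');p['rvec']=a[:3];p['tvec']=a[3:]
im=cv2.imread('pics/w11.png');b=im.astype(int)
hsv=cv2.cvtColor(im,cv2.COLOR_BGR2HSV)
m=((hsv[:,:,0]<14)&(hsv[:,:,1]>190)).astype(np.uint8)
for z0,(x0,x1,y0,y1) in (('big',(285,365,105,190)),('small',(205,265,130,190))):
  M=np.zeros_like(m);M[y0:y1,x0:x1]=m[y0:y1,x0:x1]
  n,l,st,c=cv2.connectedComponentsWithStats(M);
  ys,xs=np.nonzero(M);h=cv2.convexHull(np.c_[xs,ys].astype(np.int32))[:,0].astype(float)
  for z in (.0,.02):
    P=atz('wrist',h,z,p)[:,:2];r=least_squares(lambda v:np.hypot(*(P-v[:2]).T)-v[2],[.46,-.35,.033],loss='soft_l1',f_scale=.0005);print(z0,z,r.x)
cv2.imwrite('pics/w11c.png',cv2.resize(im[60:230,240:410],None,fx=3.5,fy=3.5,interpolation=cv2.INTER_CUBIC))
cv2.imwrite('pics/w11d.png',cv2.resize(im[110:185,285:365],None,fx=7,fy=7,interpolation=cv2.INTER_CUBIC))
"
```

```text
big 0.0 [ 0.47262353 -0.35623517  0.03499932]
big 0.02 [ 0.47287934 -0.35392294  0.03304703]
small 0.0 [ 87.79873917 -79.73643583 118.09757709]
small 0.02 [ 252.49264528 -229.33778987  340.59061919]
```

View pics/w11d.png

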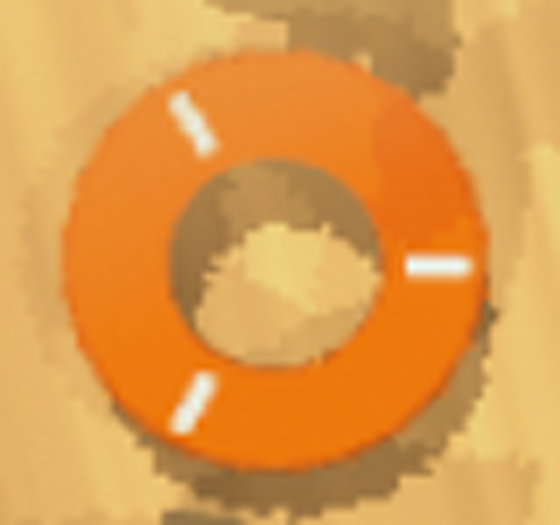

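View pics/w11c.png

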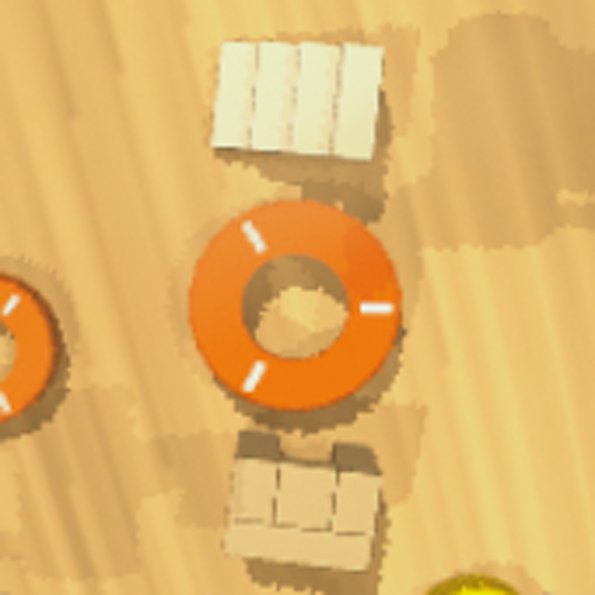

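```bash
python3 -c "
from h import *
from scipy.optimize import least_squares
a=np.load('w11.npy');p=camera_params('wrist');p['rvec']=a[:3];p['tvec']=a[3:]
f=lambda L:(np.array(L,float)+.5)/7-.5+[285,110]
H=atz('wrist',f([(170,255),(200,190),(272,160),(345,185),(382,262),(350,335),(280,367),(215,335)]),.02,p)[:,:2]
r=least_squares(lambda v:np.hypot(*(H-v[:2]).T)-v[2],[.47,-.35,.017]);print('hole',r.x,r.fun.round(4))
c=np.array([.4729,-.3540])
for t in ((438,266),(193,124),(194,403)):
  d=atz('wrist',f([t]),.02,p)[0,:2]-c;print(np.degrees(np.arctan2(d[1],d[0])),np.hypot(*d))
goal([*c,.17],np.radians(-15.5))
"
```

```text
hole [ 0.47326636 -0.35336697  0.01626918] [ 0.0006  0.0003 -0.0003 -0.0002  0.0001  0.0001  0.0005 -0.001 ]
-14.954008078772551 0.02541405449950033
104.76791963316188 0.02582179061826054
-135.9314376409012 0.025404369888968346
opt [0.67 1.01 4.34] rot [-0.001  0.003 -0.   ] steps 0.0
opt [0.67 1.01 4.34] rot [-0.000e+00 -3.138e+00  2.000e-03] steps 20.9
p [ 0.455  -0.3941  0.1801] yaw -15.3 q7 0.67 t 14.8
```

Ring centre (0.473, -0.3537), radius about 33 mm, lug marks at -15.3° mod 120. The lug lies along the jaw axis and the corridor is clear. Descend.

```bash
python3 -m handwheel '[0.3,2,2,0,0,0,1,0.65,5,4.3,0,0,0,1,0.65,9,4.3,0,0,0,1,0.65,11,4.3,0,0,0,1,0.65,11,4.3,0,0,0,1]'
python3 -m handwheel '[0,0,0,0,0,0,1,0,0,0,0,0,0,1,0,0,0,0,0,0,1]'
python3 -c "
from h import *
goal([.473,-.3537,.005],np.radians(-15.5))
show('wrist','pics/w12.png',(200,120,440,300),3)"
```

```text
clock: 15.3
tool_pos: [0.4705, -0.3534, 0.0676]
tcp_rot: [0.702, -0.7, 0.096, -0.093]
force: [0.8, 0.1, 0.0]
opening: 0.094
clock: 15.6
tool_pos: [0.4725, -0.3569, 0.0718]
tcp_rot: [-0.7, 0.701, -0.094, 0.096]
force: [-0.3, -0.7, 1.2]
opening: 0.094
opt [-0.06  6.68  0.32] rot [0.001 0.001 0.003] steps 0.0
opt [-0.06  6.68  0.32] rot [ 4.000e-03 -3.141e+00 -1.000e-03] steps 21.0
p [ 0.4725 -0.3569  0.0718] yaw -15.5 q7 0.67 t 15.6
```

View pics/w12.png

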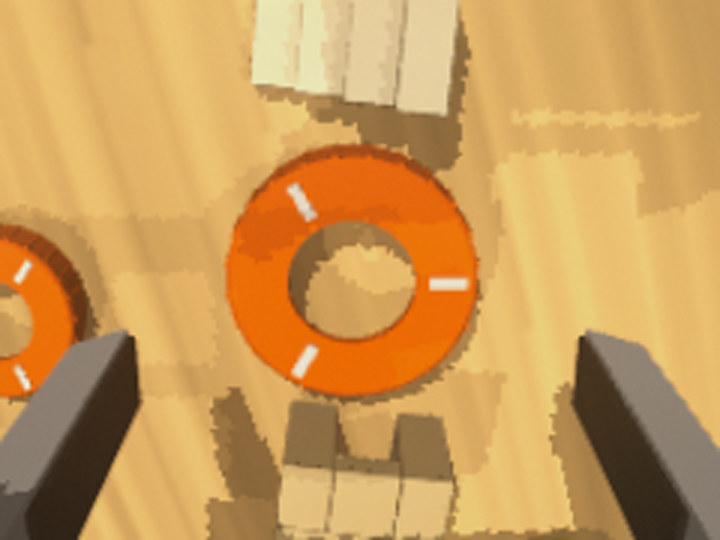

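```bash
python3 -m handwheel '[-0.05,2,0.25,0,0,0,1,-0.05,4,0.25,0,0,0,1,-0.05,5.4,0.25,0,0,0,1,-0.05,6.3,0.25,0,0,0,1,-0.05,6.3,0.25,0,0,0,1]'
python3 -m handwheel '[0,0,0,0,0,0,1,0,0,0,0,0,0,1]'
python3 -c "
from h import *
goal([.473,-.3537,.005],np.radians(-15.5));print(state()['force'])
show('wrist','pics/w13.png',(200,120,440,300),3)"
```

```text
clock: 16.15
tool_pos: [0.4713, -0.3534, 0.0064]
tcp_rot: [0.701, -0.7, 0.096, -0.095]
force: [-0.2, 0.3, 0.5]
opening: 0.0941
clock: 16.35
tool_pos: [0.4723, -0.3541, 0.008]
tcp_rot: [-0.7, 0.701, -0.095, 0.096]
force: [0.1, 0.1, -0.4]
opening: 0.0939
opt [0.05 0.3  0.06] rot [0.001 0.    0.001] steps 0.0
opt [0.05 0.3  0.06] rot [ 2.000e-03 -3.141e+00 -1.000e-03] steps 21.0
p [ 0.4723 -0.3541  0.008 ] yaw -15.5 q7 0.7 t 16.35
[ 0.14161519  0.0890753  -0.42305056]
```

View pics/w13.png

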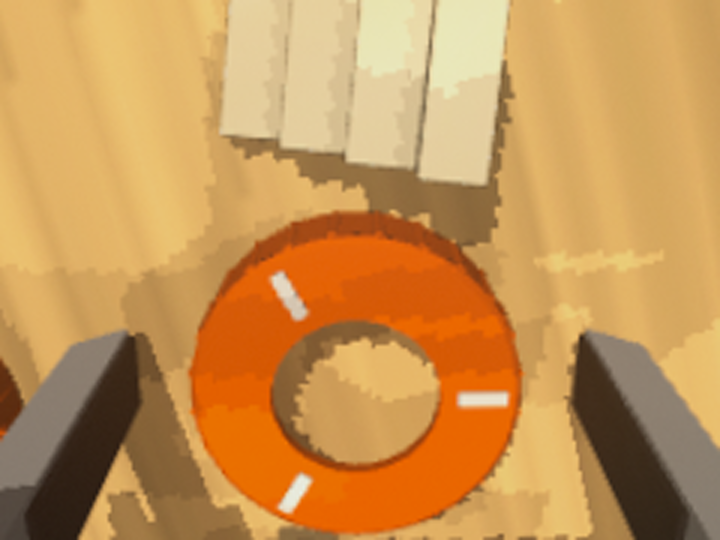

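```bash
python3 -m handwheel '[0,0.2,0,0,0,0,1,0,0.2,0,0,0,0,0.6,0,0.2,0,0,0,0,0.6,0,0.2,0,0,0,0,0.6,0,0.2,0,0,0,0,0.6]' 45
python3 -m handwheel '[0,0,0,0,0,0,0.6,0,-0.5,0,0,0,0,0.6,0,-2.5,0,0,0,0,0.6,0,-5,0,0,0,0,0.6,0,-7,0,0,0,0,0.6]'
python3 -m handwheel '[0,-3,0,0,0,0,0.6,0,-7,0,0,0,0,0.6,0,-11,0,0,0,0,0.6,0,-12,0,0,0,0,0.6]'
python3 -c "
from h import *
print(state()['q'].round(2))
goal([.53,.07,.2],np.radians(38));show('wrist','pics/w14.png',(200,120,440,300),3)"
```

```text
clock: 16.9
tool_pos: [0.4718, -0.3536, 0.0053]
tcp_rot: [-0.701, 0.701, -0.095, 0.095]
force: [0.1, 0.2, 0.7]
opening: 0.0662
clock: 17.4
tool_pos: [0.4718, -0.3538, 0.0765]
tcp_rot: [-0.701, 0.701, -0.095, 0.095]
force: [-0.2, 0.4, -1.4]
opening: 0.0662
clock: 17.8
tool_pos: [0.4736, -0.3556, 0.1999]
tcp_rot: [-0.699, 0.702, -0.093, 0.098]
force: [-0.1, -0.1, 0.0]
opening: 0.0664
[ 0.33  0.58  0.42  1.71 -0.29  0.91  0.6 ]
opt [-5.93 -0.16 42.52] rot [ 0.006 -0.934  0.005] steps 6.2
opt [-5.93 -0.16 42.52] rot [-0.006  2.208  0.007] steps 14.7
p [ 0.4736 -0.3556  0.1999] yaw -15.5 q7 0.6 t 17.8
```

View pics/w14.png

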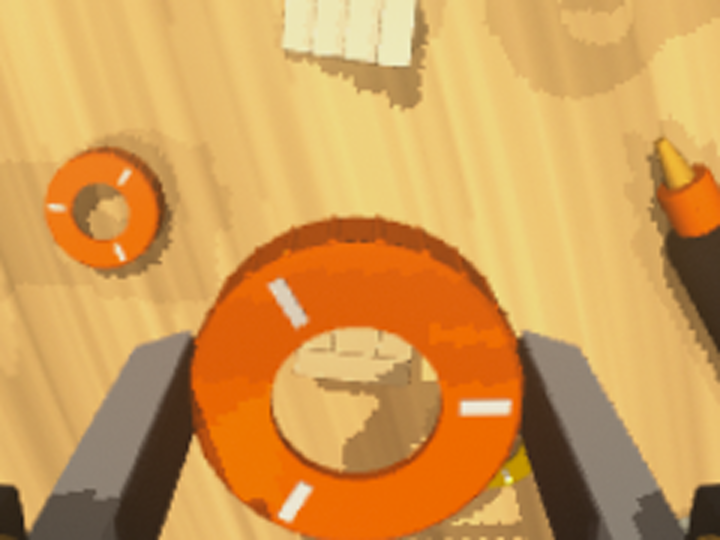

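The ring is held level. Now I measure its offset and lug angle in the tool frame.

```bash
cat >> h.py <<'E'
def attool(px,ytool):
    p,r,s=tool();c,d=ray("wrist",px);c=r.inv().apply(c-p);d=r.inv().apply(d)
    return c+d*((ytool-c[1])/d[:,1])[:,None]
E
python3 -c "
from h import *
from scipy.optimize import least_squares
f=lambda L:(np.array(L,float)+.5)/3-.5+[200,120]
H=attool(f([(272,395),(441,402),(356,327),(357,475),(290,350),(420,350),(300,455),(415,455)]),-.015)[:,[0,2]]
r=least_squares(lambda v:np.hypot(*(H-v[:2]).T)-v[2],[0,0,.017]);print('hole x,z,r',r.x,r.fun.round(4))
M=attool(f([(485,408),(287,303),(295,502)]),-.015)[:,[0,2]]
for m in M:
  d=m-r.x[:2];print(np.degrees(np.arctan2(d[1],d[0])),np.hypot(*d))   # angle from tool x toward tool z; world angle=yaw+this (z is +90 ccw)
"
```

```text
hole x,z,r [0.00039701 0.0012379  0.016516  ] [ 0.      0.0001 -0.0005 -0.0001  0.0004  0.0001 -0.0002  0.0001]
-3.0495217056807356 0.025402111676535853
121.90702087094154 0.024583909964595398
-118.7503159180588 0.026298972137117693
```

```bash
python3 -c "
from h import *
goaloff(NECK,.19,(.0004,.0012),np.radians(38))"
```

```text
opt [-7.03  0.79 49.71] rot [ 0.005 -0.933  0.005] steps 6.2
opt [-7.03  0.79 49.71] rot [-0.006  2.208  0.006] steps 14.7
p [ 0.4735 -0.3552  0.1994] yaw -15.5 q7 0.6 t 17.85
```

```bash
python3 -m handwheel '[-0.7,0.2,5,0,-0.1,0,0.6,-1.4,0.4,10,0,-0.2,0,0.6,-2.1,0.7,15,0,-0.3,0,0.6,-2.8,0.7,20,0,-0.4,0,0.6,-3.5,0.7,25,0,-0.5,0,0.6]'
python3 -c "
from h import *
goaloff(NECK,.19,(.0004,.0012),np.radians(38))"
```

```text
clock: 18.35
tool_pos: [0.5032, -0.1036, 0.1869]
tcp_rot: [0.703, -0.702, -0.082, 0.083]
force: [0.7, 0.4, -1.0]
opening: 0.0662
opt [ 9.13 -0.3  23.14] rot [-0.002 -0.429 -0.002] steps 2.9
opt [ 9.13 -0.3  23.14] rot [ 3.000e-03  2.712e+00 -2.000e-03] steps 18.1
p [ 0.5032 -0.1036  0.1869] yaw 13.4 q7 0.57 t 18.35
```

```bash
python3 -m handwheel '[1.8,-0.3,4.6,0,-0.1,0,0.6,3.6,-0.3,9.2,0,-0.2,0,0.6,5.4,-0.3,13.8,0,-0.3,0,0.6,7.2,-0.3,18,0,-0.4,0,0.6,8.8,-0.3,22,0,-0.43,0,0.6]'
python3 -m handwheel '[0,0,0,0,0,0,0.6,0,0,0,0,0,0,0.6,0,0,0,0,0,0,0.6]'
python3 -c "
from h import *
goaloff(NECK,.14,(.0004,.0012),np.radians(38))
print(state()['q'].round(2))"
```

```text
clock: 18.85
tool_pos: [0.5389, 0.1307, 0.1899]
tcp_rot: [0.669, -0.668, -0.23, 0.231]
force: [0.8, 0.3, -1.1]
opening: 0.0662
clock: 19.15
tool_pos: [0.5392, 0.1265, 0.1904]
tcp_rot: [-0.669, 0.67, 0.228, -0.229]
force: [0.8, 0.2, -0.5]
opening: 0.0661
opt [0.94 5.03 1.33] rot [ 0.    -0.005 -0.003] steps 0.0
opt [0.94 5.03 1.33] rot [0.004 3.136 0.   ] steps 20.9
p [0.5392 0.1265 0.1904] yaw 37.7 q7 0.48 t 19.15
[-0.39  0.51  0.16  1.81 -0.11  0.83  0.48]
```

```bash
python3 -m handwheel '[0.5,1,0.6,0,0,0,0.6,0.9,3,1.3,0,0,0,0.6,0.9,4.6,1.3,0,0,0,0.6,0.9,5,1.3,0,0,0,0.6,0.9,5,1.3,0,0,0,0.6]'
python3 -m handwheel '[0,0,0,0,0,0,0.6,0,0,0,0,0,0,0.6,0,0,0,0,0,0,0.6]'
python3 -c "
from h import *
goaloff(NECK,.14,(.0004,.0012),np.radians(38))
show('wrist','pics/w15.png',(200,120,440,300),3)
u=proj('wrist',np.array([[*NECK,.1195]]+[[NECK[0]+.0365*np.cos(a),NECK[1]+.0365*np.sin(a),.073] for a in np.radians([143.2,23.2])]));print(((u-[200,120])*3).round())
"
```

```text
clock: 19.65
tool_pos: [0.5386, 0.1432, 0.1404]
tcp_rot: [-0.669, 0.669, 0.228, -0.229]
force: [-0.7, -0.3, 0.1]
opening: 0.0664
clock: 19.95
tool_pos: [0.5396, 0.1441, 0.1419]
tcp_rot: [-0.669, 0.669, 0.229, -0.229]
force: [0.9, -0.7, -0.4]
opening: 0.0664
opt [-0.19  0.19 -0.04] rot [ 0.    -0.004  0.001] steps 0.0
opt [-0.19  0.19 -0.04] rot [-2.000e-03  3.138e+00  1.000e-03] steps 20.9
p [0.5396 0.1441 0.1419] yaw 37.8 q7 0.47 t 19.95
[[346. 331.]
 [311. 145.]
 [472. 299.]]
```

View pics/w15.png

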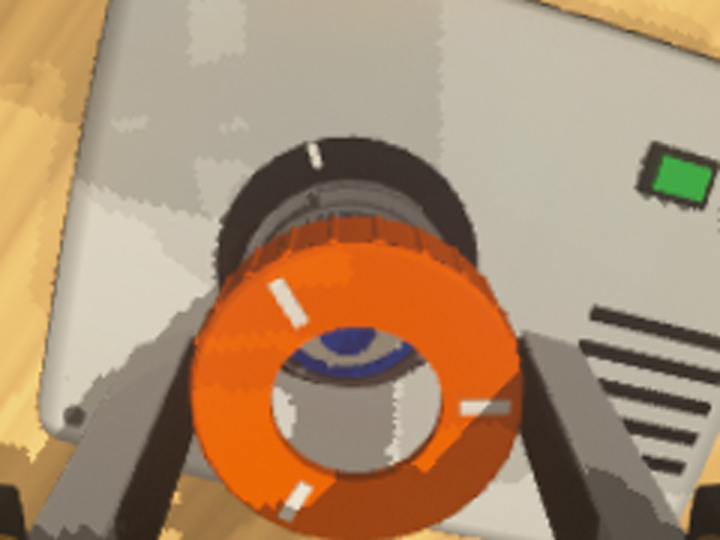

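```bash
python3 -m handwheel '[-0.18,0.5,-0.04,0,0,0,0.6,-0.18,1,-0.04,0,0,0,0.6,-0.18,1.5,-0.04,0,0,0,0.6,-0.18,2,-0.04,0,0,0,0.6,-0.18,2.1,-0.04,0,0,0,0.6]'
python3 -m handwheel '[0,0,0,0,0,0,0.6,0,0,0,0,0,0,0.6,0,0,0,0,0,0,0.6]'
python3 -c "
from h import *
goaloff(NECK,.10,(.0004,.0012),np.radians(38));print(state()['force'],state()['ft_torque'])
show('wrist','pics/w16.png',(200,120,440,300),3)
u=proj('wrist',np.array([[*NECK,.1195]]+[[NECK[0]+.0365*np.cos(a),NECK[1]+.0365*np.sin(a),.073] for a in np.radians([143.2,23.2])]));print(((u-[200,120])*3).round())
"
```

```text
clock: 20.5
tool_pos: [0.5374, 0.1426, 0.1193]
tcp_rot: [0.669, -0.669, -0.229, 0.23]
force: [-1.0, 0.0, -0.1]
opening: 0.0667
clock: 20.8
tool_pos: [0.5381, 0.1428, 0.1204]
tcp_rot: [-0.669, 0.669, 0.229, -0.229]
force: [0.1, -0.2, -0.9]
opening: 0.0665
opt [ 0.01  2.04 -0.03] rot [ 0.    -0.003  0.   ] steps 0.0
opt [ 0.01  2.04 -0.03] rot [-1.000e-03  3.138e+00  0.000e+00] steps 20.9
p [0.5381 0.1428 0.1204] yaw 37.8 q7 0.47 t 20.8
[ 0.05729801 -0.2266367  -0.91212516] [-0.00222357  0.02535182 -0.05846349]
[[355. 368.]
 [315. 160.]
 [489. 326.]]
```

View pics/w16.png

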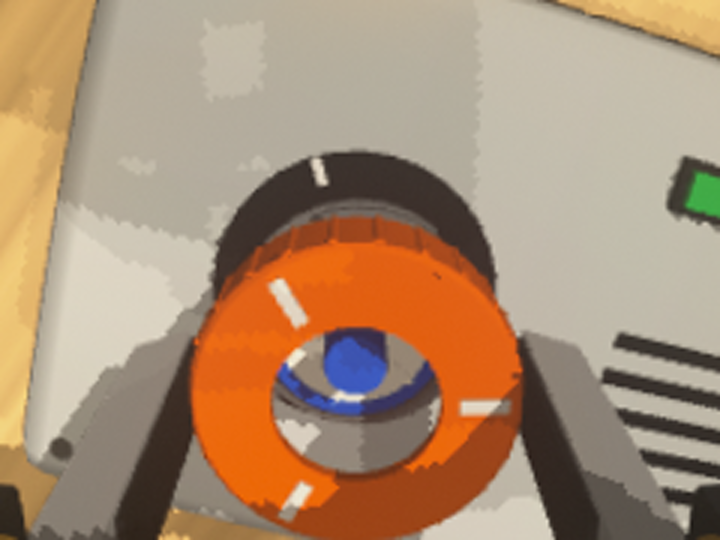

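```bash
python3 -m handwheel '[0,0.5,-0.02,0,0,0,0.6,0,1,-0.02,0,0,0,0.6,0,1.5,-0.02,0,0,0,0.6,0,1.8,-0.02,0,0,0,0.6,0,1.8,-0.02,0,0,0,0.6]'
python3 -m handwheel '[0,0,0,0,0,0,0.6,0,0.2,0,0,0,0,0.6,0,0.2,0,0,0,0,0.6]'
python3 -c "
from h import *
goaloff(NECK,.093,(.0004,.0012),np.radians(38));print(state()['force'],state()['ft_torque'])"
```

```text
clock: 21.35
tool_pos: [0.5376, 0.1425, 0.1016]
tcp_rot: [0.669, -0.669, -0.229, 0.23]
force: [0.0, -0.2, -0.5]
opening: 0.0664
clock: 21.65
tool_pos: [0.5383, 0.1427, 0.1004]
tcp_rot: [0.669, -0.669, -0.229, 0.229]
force: [-0.1, -0.2, 0.8]
opening: 0.0664
opt [ 0.01  0.74 -0.01] rot [ 0.    -0.003  0.001] steps 0.0
opt [ 0.01  0.74 -0.01] rot [-1.000e-03  3.138e+00  0.000e+00] steps 20.9
p [0.5383 0.1427 0.1004] yaw 37.8 q7 0.48 t 21.65
[-0.05971608 -0.22454048  0.75657086] [ 0.01343072  0.04813347 -0.00858422]
```

```bash
python3 -m handwheel '[0,0.15,0,0,0,0,0.6,0,0.3,0,0,0,0,0.6,0,0.4,0,0,0,0,0.6,0,0.5,0,0,0,0,0.6,0,0.5,0,0,0,0,0.6]'
python3 -m handwheel '[0,0.1,0,0,0,0,0.6,0,0.2,0,0,0,0,0.6,0,0.2,0,0,0,0,0.6]'
```

```text
clock: 22.15
tool_pos: [0.5376, 0.1429, 0.0949]
tcp_rot: [0.669, -0.669, -0.229, 0.23]
force: [-1.1, 2.7, 0.2]
opening: 0.0663
clock: 22.45
tool_pos: [0.5377, 0.1429, 0.0933]
tcp_rot: [0.669, -0.669, -0.229, 0.229]
force: [-2.6, 2.8, 2.4]
opening: 0.0665
```

```bash
python3 -m handwheel '[0,0.05,0.05,0,0,0,0.6,0,0.1,0.05,0,0,0,0.6,0,0.1,0.05,0,0,0,0.6]'; python3 -c "
from plant import *;s=state();print(s['force'],s['ft_torque'])"
```

```text
clock: 22.75
tool_pos: [0.5377, 0.1429, 0.0931]
tcp_rot: [0.669, -0.669, -0.229, 0.229]
force: [-4.8, 1.0, 9.4]
opening: 0.0666
[-4.79858196  0.99131341  9.39198809] [0.31639222 1.05824185 0.05547848]
```

The ring rests with its underside at about 88.1 mm, the value given for a correct start. Now I screw it clockwise, rotating about the ring's centre.

```bash
python3 -m handwheel '[-0.04,0,0.03,0,0.12,0,0.6,-0.06,0,0.04,0,0.24,0,0.6,-0.07,0.03,0.05,0,0.36,0,0.6,-0.09,0.06,0.06,0,0.48,0,0.6,-0.1,0.1,0.07,0,0.6,0,0.6]' 50;  python3 -c "
from h import *;s=state();print(s['force'],s['ft_torque'],s['q'].round(2));goal([.538,.1438,.088],0)"
```

```text
clock: 23.25
tool_pos: [0.5369, 0.1427, 0.0914]
tcp_rot: [-0.707, 0.707, 0.02, -0.019]
force: [-1.5, 0.4, 1.9]
opening: 0.0664
[-1.49976004  0.36024461  1.89679071] [0.21271336 0.4163388  0.01874336] [-0.5   0.67  0.3   1.9  -0.32  0.62  0.05]
opt [0.11 0.34 0.11] rot [0.    0.055 0.001] steps 0.4
opt [0.11 0.34 0.11] rot [ 1.000e-03 -3.086e+00 -0.000e+00] steps 20.6
p [0.5369 0.1427 0.0914] yaw 3.2 q7 0.05 t 23.25
```

Thread engaged: 20° past the start, underside at about 86.4 mm. Continue.

```bash
python3 -m handwheel '[-0.01,0.05,0.01,0,0.14,0,0.6,-0.02,0.1,0.02,0,0.28,0,0.6,-0.04,0.15,0.03,0,0.42,0,0.6,-0.05,0.2,0.04,0,0.56,0,0.6,-0.07,0.23,0.05,0,0.7,0,0.6]';  python3 -c "
from h import *;s=state();print(s['force'],s['ft_torque'],s['q'].round(2));goal([.538,.1438,.088],0)"
```

```text
clock: 23.75
tool_pos: [0.5368, 0.143, 0.0892]
tcp_rot: [0.671, -0.671, 0.224, -0.225]
force: [-0.4, 1.3, -0.5]
opening: 0.0664
[-0.38784149  1.34399238 -0.51412923] [ 0.07509521  0.15899299 -0.0122455 ] [-0.62  0.71  0.49  1.9  -0.52  0.66 -0.45]
opt [0.05 0.12 0.14] rot [-0.    -0.646  0.002] steps 4.3
opt [0.05 0.12 0.14] rot [-0.003  2.496 -0.   ] steps 16.6
p [0.5368 0.143  0.0892] yaw -37.0 q7 -0.45 t 23.75
```

```bash
python3 -m handwheel '[-0.01,0.04,0.01,0,0.11,0,0.6,-0.02,0.08,0.02,0,0.22,0,0.6,-0.03,0.12,0.03,0,0.33,0,0.6,-0.05,0.12,0.04,0,0.44,0,0.6,-0.05,0.12,0.04,0,0.52,0,0.6]';  python3 -c "
from h import *;s=state();print(s['force'],s['ft_torque'],s['q'].round(2));goal([.538,.1438,.088],0)"
```

```text
clock: 24.25
tool_pos: [0.5368, 0.1429, 0.0883]
tcp_rot: [0.591, -0.591, 0.388, -0.39]
force: [-0.1, 0.3, 1.2]
opening: 0.0667
[-0.07654069  0.32378995  1.19932888] [-0.03540901  0.30636621  0.09262883] [-0.71  0.75  0.64  1.9  -0.67  0.71 -0.84]
opt [-0.03  0.03  0.14] rot [-0.    -1.164  0.003] steps 7.8
opt [-0.03  0.03  0.14] rot [-0.003  1.978 -0.   ] steps 13.2
p [0.5368 0.1429 0.0883] yaw -66.7 q7 -0.84 t 24.25
```

```bash
python3 -m handwheel '[0,0,0,0,0.08,0,0.6,-0.01,0,0.01,0,0.16,0,0.6,-0.02,0,0.01,0,0.24,0,0.6,-0.03,0,0.02,0,0.3,0,0.6,-0.03,0,0.02,0,0.3,0,0.6]';  python3 -c "
from h import *;s=state();print(s['force'],s['ft_torque'],s['q'].round(2));goal([.538,.1438,.088],0)
show('wrist','pics/w17.png',(200,120,440,300),3)"
```

```text
clock: 24.75
tool_pos: [0.5372, 0.1435, 0.0882]
tcp_rot: [0.527, -0.526, 0.471, -0.473]
force: [0.6, 0.5, 2.2]
opening: 0.0665
[0.58014808 0.49049758 2.21600403] [ 0.1852675  -0.03084043 -0.27413328] [-0.75  0.77  0.72  1.9  -0.74  0.75 -1.07]
opt [-0.02  0.02  0.08] rot [-1.000e-03 -1.461e+00  3.000e-03] steps 9.7
opt [-0.02  0.02  0.08] rot [-3.000e-03  1.681e+00 -1.000e-03] steps 11.2
p [0.5372 0.1435 0.0882] yaw -83.7 q7 -1.07 t 24.75
```

View pics/w17.png

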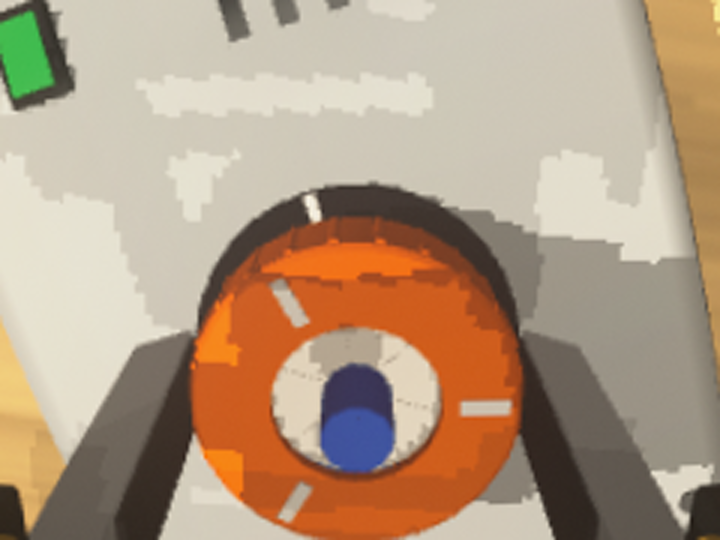

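At 107° past the starts the torque is rising (0.27 N m). Finish tightening.

```bash
python3 -m handwheel '[0,0,0,0,0.05,0,0.6,0,0,0,0,0.1,0,0.6,0,0,0,0,0.15,0,0.6,0,0,0,0,0.2,0,0.6,0,0,0,0,0.2,0,0.6]' 60;  python3 -c "
from h import *;s=state();print(s['force'],s['ft_torque'],s['q'].round(2));goal([.538,.1438,.088],0)
show('wrist','pics/w18.png',(200,120,440,300),3)"
```

```text
clock: 25.3
tool_pos: [0.5377, 0.1439, 0.0882]
tcp_rot: [-0.478, 0.477, -0.52, 0.523]
force: [4.2, -1.4, -1.1]
opening: 0.066
[ 4.15570354 -1.37188756 -1.05847064] [ 0.2651015  -0.7866767  -0.04359088] [-0.78  0.79  0.77  1.9  -0.79  0.77 -1.22]
opt [0.01 0.02 0.03] rot [-0.002 -1.659  0.004] steps 11.1
opt [0.01 0.02 0.03] rot [-0.004  1.483 -0.002] steps 9.9
p [0.5377 0.1439 0.0882] yaw -95.0 q7 -1.22 t 25.3
```

View pics/w18.png

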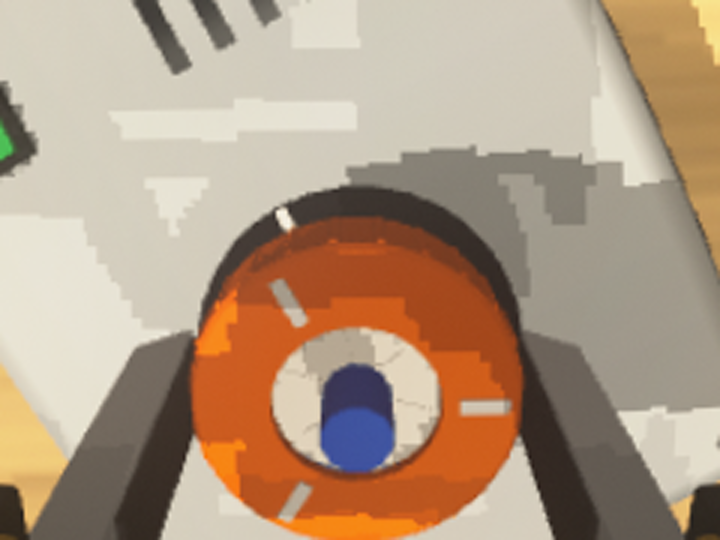

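```bash
for i in 1 2; do python3 -m handwheel '[0,0,0,0,0,0,0.6]' >/dev/null;  python3 -c "
from h import *;s=state();print(s['force'],s['ft_torque'],s['joint_torque'][6],s['clock']);goal([.538,.1438,.088],0)"|sed -n '1p;4p'; done
```

```text
[ 5.70129108 -1.09146454 -0.66799669] [ 0.16690883 -1.19414951 -0.10940866] 0.059436948504298925 25.45
p [0.5377 0.1439 0.0882] yaw -95.1 q7 -1.22 t 25.45
[ 5.60418651 -1.03067207 -1.1963636 ] [ 0.1911224  -1.1428603  -0.02624162] 0.046018806751817465 25.55
p [0.5377 0.1439 0.0882] yaw -95.1 q7 -1.22 t 25.55
```

```bash
for i in 1; do python3 -m handwheel '[0,0,0,0,0.08,0,0.6]';  python3 -c "
from h import *;s=state();print(s['force'],s['ft_torque'],s['joint_torque'][6]);goal([.538,.1438,.088],0)"|sed -n '1p;4p'
python3 -m handwheel '[0,0,0,0,0.08,0,0.6]' >/dev/null;  python3 -c "
from h import *;s=state();print(s['force'],s['ft_torque'],s['joint_torque'][6]);goal([.538,.1438,.088],0)
show('wrist','pics/w19.png',(200,120,440,300),3)"|sed -n '1p;4p'; done
```

```text
clock: 25.65
tool_pos: [0.5378, 0.1439, 0.0882]
tcp_rot: [-0.458, 0.456, -0.539, 0.541]
force: [6.2, -2.0, -5.2]
opening: 0.0662
[ 6.1870678 -2.0160882 -5.2132101] [ 0.10043275 -1.46766029  1.66424061] -0.6330199353396893
p [0.5378 0.1439 0.0882] yaw -99.5 q7 -1.28 t 25.65
[ 7.3112074  -1.42502829 -3.44760304] [-0.21762538 -1.67009488  1.26639193] -0.7473986595869064
p [0.5383 0.1439 0.0882] yaw -104.1 q7 -1.34 t 25.75
```

View pics/w19.png

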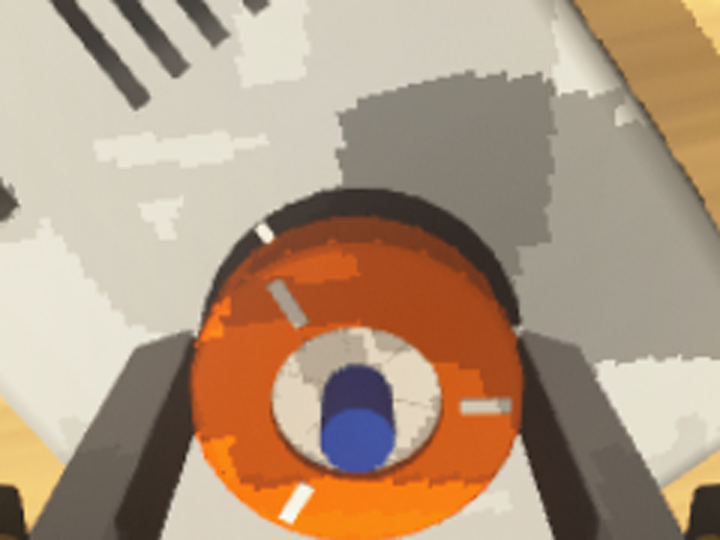

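The torque jumped to 1.3–1.7 N m, well beyond hand-tight. Release and retreat.

```bash
python3 -m handwheel '[0,0,0,0,-0.02,0,0.6,0,0,0,0,-0.02,0,0.8,0,0,0,0,-0.02,0,0.95,0,0,0,0,-0.02,0,0.95,0,0,0,0,-0.02,0,0.95]'
python3 -m handwheel '[0,-2,0,0,0,0,0.95,0,-5,0,0,0,0,0.95,0,-9,0,0,0,0,0.95,0,-9,-4,0,0,0,0.95,0,-9,-8,0,0,0,0.95]'
python3 -m handwheel '[0,0,0,0,0,0,0.95,0,0,0,0,0,0,0.95,0,0,0,0,0,0,0.95]'
python3 -c "
from h import *
from scipy.optimize import least_squares
print(state()['force'])
show('wrist','pics/w20.png');u=proj('wrist',[*NECK,.103])[0];print(u)
show('side','pics/s20.png',(240,130,340,200),6);show('top','pics/t20.png')
im=cv2.imread('pics/w20.png');c=u.astype(int);print(c)
y0=max(0,c[1]-55);cv2.imwrite('pics/w20c.png',cv2.resize(im[y0:c[1]+55,c[0]-60:c[0]+60],None,fx=5,fy=5,interpolation=cv2.INTER_CUBIC))"
```

```text
clock: 26.3
tool_pos: [0.5349, 0.1443, 0.0875]
tcp_rot: [0.439, -0.44, 0.554, -0.554]
force: [0.1, 0.4, 0.2]
opening: 0.0889
clock: 26.8
tool_pos: [0.4578, 0.1622, 0.1786]
tcp_rot: [-0.44, 0.439, -0.554, 0.554]
force: [-0.4, 1.4, 0.5]
opening: 0.0896
clock: 27.1
tool_pos: [0.4589, 0.1623, 0.178]
tcp_rot: [-0.44, 0.439, -0.554, 0.554]
force: [-0.1, 0.4, -0.6]
opening: 0.0892
[-0.13120076  0.38739924 -0.6084476 ]
[319.00730237 113.10122839]
[319 113]
```

View pics/w20c.png

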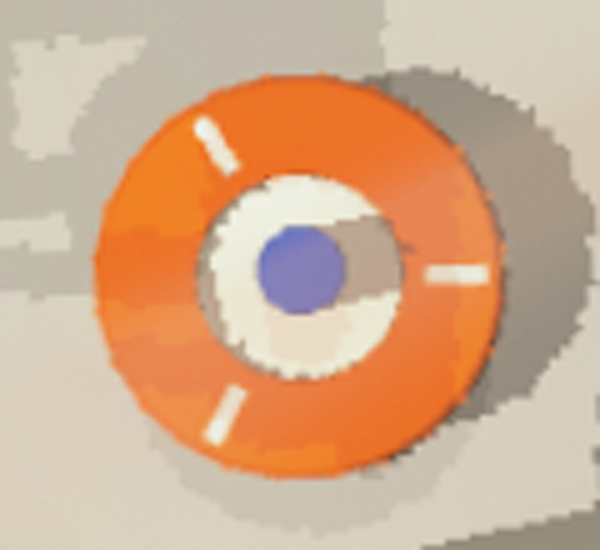

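View pics/s20.png

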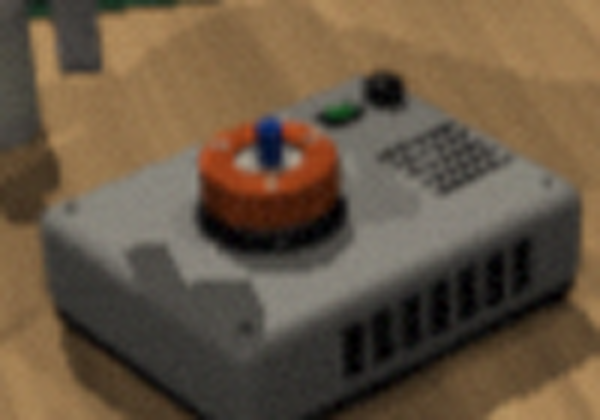

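View pics/t20.png

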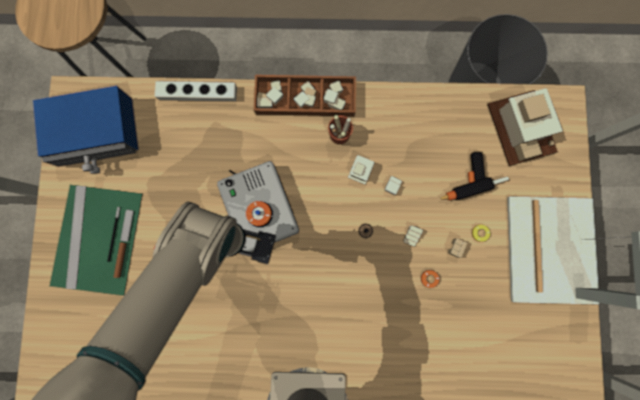

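Ring level and centred round the knob (crop w20c; side view agrees). In the top view everything else stands where it was. One last check of ring angle and centre.

```bash
python3 -c "
from h import *
f=lambda L:(np.array(L,float)+.5)/5-.5+[259,58]
c=atz('wrist',f([(300,276)]),.103)[0];print(c)
H=atz('wrist',f([(94,272),(300,73),(502,265),(300,478),(150,135),(455,410)]),.103)[:,:2]
from scipy.optimize import least_squares
for z in(.100,.103,.106):
  H=atz('wrist',f([(94,272),(300,73),(502,265),(300,478),(150,135),(455,410)]),z)[:,:2];r=least_squares(lambda v:np.hypot(*(H-v[:2]).T)-v[2],[.538,.144,.033]);print(z,r.x)
H=atz('wrist',f([(456,273),(217,146),(225,415)]),.103)[:,:2]
for h in H:
  d=h-NECK;a=np.degrees(np.arctan2(d[1],d[0]));print(a,(23.2-a)%120)
"
```

```text
[0.53804698 0.14382475 0.103     ]
0.1 [0.53809518 0.1440537  0.03373481]
0.103 [0.53810308 0.14405003 0.03333994]
0.106 [0.53811099 0.14404635 0.03294507]
-101.46664076619201 4.6666407661920175
18.73899825401619 4.461001745983808
138.38030558238208 4.819694417617924
```

```bash
python3 -c "
from plant import *
print(state()['clock'],state()['force']);print(close_job())"
```

```text
27.25 [ 0.0550405   0.00822813 -0.28044731]
the job is handed in; nothing more can be done
None
```

The extractor is closed up: the clean filter disc is seated flat in the inlet and the orange ring is screwed home over it. I handed the job in at 27.3 s with the gripper clear.

- **Disc:** it touched down at the ledge height, pressed with about 12 N, and was let go. The pictures then showed it concentric and level.
- **Ring:** I used the larger of the two orange ones. It started with its underside at 88 mm, followed the thread, and came home at about 83 mm.
- **Last check:** ring centre 0.3 mm from the neck axis, top face consistent with 103 mm, level, knob up through the hole. Everything else on the bench looked unmoved in the last top view.

**Readings that disagreed:**
- The ring ended about 125° past the thread starts, where about 110° was expected. The wrist moment peaked at 1.3–1.7 N m, well over the 0.4 N m of hand-tight, so it is tighter than asked for.
- Just before that last turn, at 118°, the wrist showed almost no torque, so I turned about 9° further.
- The disc sat 5 mm off centre in the fingers, because the arm was still settling when I measured it. I saw this in the pictures and corrected for it before placing.

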